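Clamp up a laminated putter-head blank

ROBOT

A 6-joint arm with a two-finger parallel gripper is mounted at the origin on the work surface. World frame = base frame: x ahead of the robot, y to its left, z up, the work surface at z = 0. Lengths are in m, angles in rad, forces in N, time in s.
With the tool pointing down it reaches from about 0.425 to 0.95 m from the base axis. Payload 3.5 kg.
Tool frame: the origin (TCP) lies on the centre line of the jaws, within the pads' length; the fingertips stand 11 mm ahead of it and the grasp point (between the pads) lies 8 mm behind it; x points along the fingers, y is the direction in which the jaws open and shut, and the axes are right-handed (so a half turn about x gives the same grasp; the last joint's range is limited). The gripper opens to 85 mm and grips with 20 to 120 N. Pads are 22 mm wide; open, the fingers measure 114 mm over their backs; the gripper's body (76 mm by 85 mm) begins 54 mm behind the grasp point. The pads swing forward as they close: fully open they stand 13 mm farther back than shut.
Start: joints at [-0.15, 0.286, 1.577, -0, 1.279, -0.15], TCP at [0.675, 0, 0.242] pointing down, gripper open.
Joint ranges: [-2.77, 2.77], [-0.9, 2.22], [0.21, 2.48], [-1.53, 4.67], [0.24, 2.81], [-2.84, 2.84]. Speed limits (rad/s): [2.79, 2.79, 3.14, 3.14, 3.14, 3.14].

INTERFACE

Orientations are given as a unit quaternion [x, y, z, w].
In Python, from plant import ctrl gives the robot as it stands. The module is installed in compiled form; this text tells all that it offers.
- The arm moves only by the tool drive_tool, never from a script. Its argument "series" is a list of rows, each a list of 2 entries, a list of its own where there are three numbers: the shift along the tool's x, y, z in units of 50 mm (1.0 is 50 mm), then the turn, a rotation vector about the tool's x, y, z in degrees. A call has 1 to 5 rows; each row shifts and turns the pose as measured when the row begins, along the tool's axes as they then stand; what a row does not reach is not made up. A row lasts 1/10 s, in which the tool goes at most 50 mm and 8.59 degrees, less where a joint would pass 70% of its speed; a pose out of reach is approached as far as the arm can. A call is refused whole if a number of a shift passes 1 or a number of a turn 8.59, either way. A call with a gripper value outside its range is refused whole. "grip" is the gripper's target within -1 to 1 (fully open at 1, half-way at 0, shut at -1), set as the call begins (left out, the last holds). The fingers move at their own pace and stop on an object; "newtons" is the grip in N (left out, the last holds). Time passes only in rows, so rows that do not move let the fingers close. It gives the time, the measured TCP pose, the force and the opening at its end, in the units of the state.
- ctrl.get_state(): the state, without advancing time (a new reading comes with each control period).
- ctrl.read_camera(name): name is "scene" or "side" or "wrist"; returns a dict with "img" (384x512x3 uint8, red, green, blue), "camera_matrix" (3x3 intrinsics, pixels), "R" (3x3) and "t" (3): a world point X has camera coordinates R X + t. Camera axes: x right, y down, z forward; pixel columns grow to the right and rows downward; lengths in m; the calibration is good to about 2 mm. A picture is of the moment at which its call begins. There is no depth.
- ctrl.sign_off(): hands the job in, once; it reports no verdict.
The state is a dict: "time": time; "qpos": joint angles; "dq": joint speeds; "joint_efforts": joint torques, N m; "eef_pos": TCP position; "tcp_rot": TCP orientation; "contact_force": force on the tool from outside, world axes, zero at the start; "wrist_torque": the same for the moment, N m; "opening": opening from 0.0 (shut) to 1.0 (fully open).
Only numpy, scipy, OpenCV 4.12 (cv2) and the standard library are available. Lean on these libraries where they do the work, as an engineer would, in place of code of your own. Each camera call takes 0.05 s, during which the arm holds its last target.

TASK

Make up the putter-head blank for curing: lay every slice that is out on the bench flat in the bed of the bar clamp, side by side in one straight centred row between the jaws, long sides across the bar. Then squeeze the orange trigger again and again until the sliding jaw grips the whole row firmly, its yellow spring pad pressed in well over two thirds, and only then slide the green cover fully shut over the row. Advance the jaw with the trigger only, never by pushing it, and leave the loose wrench head, ferrule and sole plate where they lie.

Things in the scene. Friction and masses are not known exactly. Their poses are not given: they have to be found in the camera images.
- press: bar clamp screwed to the bench; origin under the middle of its dark 92 x 410 x 12 mm bed plate (flat top 12 mm up, jaws rise to 47 mm); x across the bar (away from the robot), y along the bar, z up. Handle at the -y end: fixed grey grip post, 26 mm wide, 12 thick along y, rear face at y = -150 mm, top 148 mm up, orange trigger in front of it. Green cover at the +y end
- pad_face (a point): centre of the clamping face of the sliding jaw's yellow spring pad (48 mm wide, 34 high, 8 thick). It faces +y of the clamp, towards the fixed jaw, whose face is at y = +63 mm. At the start they are 116 to 126 mm apart: room for four slices with a few mm between them
- jaw (a joint): travel of the sliding jaw, m: 0 fully open, grows to +y as it closes, at most 0.092. Each full squeeze of the trigger advances it about 7 mm; it stays there when the trigger is let go and cannot be moved back, so load first
- pad (a joint): how far the spring pad is pushed back into the sliding jaw, m: 0 free, 0.006 fully home (10 N on the row). It tells how firmly the row is gripped
- trigger (a joint): trigger angle, rad: 0 released (its spring returns it in half a second), 0.32 fully squeezed. Hinged 76 mm above the clamp's origin at y = -118 mm about its x axis; squeezing swings it to -y, to the post. 20 mm wide, 10 thick, top 72 mm above the hinge. Takes 10 to 16 N while the jaw runs free, up to 21 on the row; 25 to 30 is plenty. On a tight row it stops short
- squeeze (a point): fixed point, 126 mm above the clamp's origin, axes as the clamp's, midway between the post's rear face (14.5 mm to -y) and the trigger's front face when squeezed (14.5 mm to +y; released about 30 mm). Squeeze there with fingers closing along the clamp's y; a gripper that keeps its middle on it must open over 62 mm between squeezes
- cover (a joint): the green sliding cover, m: 0 shut over the row, grows to 0.118 as it slides open to +y of the clamp. Needs about 2 N and stays where left. 82 mm wide, 120 long, top 60 mm above the clamp's origin; it passes over the fixed jaw and the slices, with 13 mm beside each end of a centred slice
- cover_tab (a point): centre of the upright brass tab on top of the cover, 40 mm across (clamp x), 12 mm thick (clamp y), 30 mm high, its top 90 mm above the clamp's origin; in the middle of the cover's length
- slice1_c (a point): brass: one slice of the putter-head blank, a straight bar 50 mm long with a square section of 24 x 24 mm (any of its four long sides may be up). The point is its centre, 12 mm above what it lies on; its own x axis is its 50 mm length. Absent in some runs
- slice2_c (a point): dark wood: one slice of the putter-head blank, a straight bar 50 mm long with a square section of 24 x 24 mm (any of its four long sides may be up). The point is its centre, 12 mm above what it lies on; its own x axis is its 50 mm length. Absent in some runs
- slice3_c (a point): aluminium: one slice of the putter-head blank, a straight bar 50 mm long with a square section of 24 x 24 mm (any of its four long sides may be up). The point is its centre, 12 mm above what it lies on; its own x axis is its 50 mm length. Absent in some runs
- slice4_c (a point): blue plastic: one slice of the putter-head blank, a straight bar 50 mm long with a square section of 24 x 24 mm (any of its four long sides may be up). The point is its centre, 12 mm above what it lies on; its own x axis is its 50 mm length. Absent in some runs
- slice1: the same slice as point slice1_c, with its origin 12 mm below its centre (on the side that was underneath at the start)
- slice2: the same slice as point slice2_c, with its origin 12 mm below its centre (on the side that was underneath at the start)
- slice3: the same slice as point slice3_c, with its origin 12 mm below its centre (on the side that was underneath at the start)
- slice4: the same slice as point slice4_c, with its origin 12 mm below its centre (on the side that was underneath at the start)
- wrench_head: knurled steel torque wrench head, 34 mm across, 44 mm high, standing; origin under its centre; bystander
- ferrule: gold plastic ferrule, 15 mm across, 26 mm high, standing beyond the clamp; origin under its centre; bystander
- sole_plate: scuffed iron sole plate, about 85 x 30 x 10 mm, lying flat; origin under its middle; bystander
Not all that is in view belongs to the job. Of the things that look like the slice2, the smaller one is meant.

How it is judged:
On the way, in this order (a step that is already met when the one before it is completed fails the run):
1. every slice lies on the bed in the row between the jaws, let go (x of slice1_c in the frame of press between -0.01 and 0.01 m and y of slice1_c in the frame of press between -0.06 and 0.055 m and z of slice1_c in the frame of press between 0.02 and 0.028 m and angle between the x axis of each of slice1_c, slice2_c, slice3_c, slice4_c and the x axis of press, either way round below 0.2 rad and x of slice2_c in the frame of press between -0.01 and 0.01 m and y of slice2_c in the frame of press between -0.06 and 0.055 m and z of slice2_c in the frame of press between 0.02 and 0.028 m and x of slice3_c in the frame of press between -0.01 and 0.01 m and y of slice3_c in the frame of press between -0.06 and 0.055 m and z of slice3_c in the frame of press between 0.02 and 0.028 m and x of slice4_c in the frame of press between -0.01 and 0.01 m and y of slice4_c in the frame of press between -0.06 and 0.055 m and z of slice4_c in the frame of press between 0.02 and 0.028 m and linear speed of each of slice1, slice2, slice3, slice4 below 0.02 m/s and contact force between the fingers and slice1 below 0.3 N and contact force between the fingers and slice2 below 0.3 N and contact force between the fingers and slice3 below 0.3 N and contact force between the fingers and slice4 below 0.3 N), for 0.2 s.
2. the jaw grips the row: pad pressed in more than 4 mm (value of joint pad above 0.004 m and x of slice1_c in the frame of press between -0.01 and 0.01 m and y of slice1_c in the frame of press between -0.06 and 0.055 m and z of slice1_c in the frame of press between 0.02 and 0.028 m and angle between the x axis of each of slice1_c, slice2_c, slice3_c, slice4_c and the x axis of press, either way round below 0.15 rad and x of slice2_c in the frame of press between -0.01 and 0.01 m and y of slice2_c in the frame of press between -0.06 and 0.055 m and z of slice2_c in the frame of press between 0.02 and 0.028 m and x of slice3_c in the frame of press between -0.01 and 0.01 m and y of slice3_c in the frame of press between -0.06 and 0.055 m and z of slice3_c in the frame of press between 0.02 and 0.028 m and x of slice4_c in the frame of press between -0.01 and 0.01 m and y of slice4_c in the frame of press between -0.06 and 0.055 m and z of slice4_c in the frame of press between 0.02 and 0.028 m), for 0.2 s.
3. the cover is shut (value of joint cover below 0.006 m), for 0.2 s.
At the end, for the whole second after the job is handed in: every slice present lies on the bed between the jaws, its centre within 10 mm of the bar's middle line and its length square to the bar within 0.15 rad; the pad is pressed in more than 3.5 mm, the cover is within 6 mm of shut, the trigger released and everything at rest (value of joint pad above 0.0035 m and value of joint cover below 0.006 m and value of joint trigger below 0.12 rad and x of slice1_c in the frame of press between -0.01 and 0.01 m and y of slice1_c in the frame of press between -0.06 and 0.055 m and z of slice1_c in the frame of press between 0.02 and 0.028 m and angle between the x axis of each of slice1_c, slice2_c, slice3_c, slice4_c and the x axis of press, either way round below 0.15 rad and x of slice2_c in the frame of press between -0.01 and 0.01 m and y of slice2_c in the frame of press between -0.06 and 0.055 m and z of slice2_c in the frame of press between 0.02 and 0.028 m and x of slice3_c in the frame of press between -0.01 and 0.01 m and y of slice3_c in the frame of press between -0.06 and 0.055 m and z of slice3_c in the frame of press between 0.02 and 0.028 m and x of slice4_c in the frame of press between -0.01 and 0.01 m and y of slice4_c in the frame of press between -0.06 and 0.055 m and z of slice4_c in the frame of press between 0.02 and 0.028 m and linear speed of each of slice1, slice2, slice3, slice4 below 0.02 m/s); the robot touches nothing.
It fails at once if the sliding jaw or its pad is pushed by the fingers (contact force between the fingers and jaw above 6 N).
It fails at once if a bystander is moved more than 25 mm (distance of any of wrench_head, ferrule, sole_plate from where it was at the start of the episode above 0.025 m).
Of slice1, slice2, slice3, slice4 only 2 to 4 are there at a start; the rules pass over those that are not, and their reading is None.
At some moment in a run one of slice1, slice2, slice3, slice4 may be knocked a few centimetres aside while the robot is not near it.
Once in a run the grip may slacken for a moment while it holds something.
It also fails if it takes over 210 s, if anything falls off the work surface, if the arm or the gripper's body presses on something with over 40 N, if the wrist force passes 120 N, or if a joint passes its speed limit or range.

## Working session

There is one attempt and no reset: what is moved stays moved. The work goes in short steps, Python scripts to look and compute and a tool call to move; the robot and the scene stay as the last step left them, time stands still between calls to the robot, and variables do not carry over. Pictures are saved under pics/ and viewed, and the job is handed in when it is done.

Besides the shell and the picture viewer there is one more tool, called as name([rows], argument=value, ...), one row to a line, values as JSON. drive_tool: Moves the arm, as the interface text tells. Its arguments: {"type":"object","properties":{"series":{"type":"array"},"grip":{"type":"number"},"newtons":{"type":"number"}},"required":["series"]}

```bash
mkdir -p pics; ls; cat > h.py <<'E'
import numpy as np, cv2
from plant import ctrl
from scipy.spatial.transform import Rotation as Rot
def snap(name, fn):
    c=ctrl.read_camera(name); np.savez('pics/'+fn+'.npz',K=c['camera_matrix'],R=c['R'],t=c['t'],img=c['img'])
    cv2.imwrite('pics/'+fn+'.png',c['img'][:,:,::-1]); return c
def load(fn): return np.load('pics/'+fn+'.npz')
def ray(c,u,v):
    K,R,t=c['K'],np.array(c['R']),np.array(c['t']); d=R.T@np.linalg.inv(K)@np.array([u,v,1.]); o=-R.T@t; return o,d
def at(c,u,v,z):
    o,d=ray(c,u,v); return o+d*(z-o[2])/d[2]
def proj(c,X):
    p=c['K']@(c['R']@np.array(X)+c['t']); return p[:2]/p[2]
def crop(fn,x0,y0,x1,y1,s,out):
    im=cv2.imread('pics/'+fn+'.png')[y0:y1,x0:x1]; im=cv2.resize(im,None,fx=s,fy=s,interpolation=cv2.INTER_CUBIC); cv2.imwrite('pics/'+out+'.png',im)
E
python3 - <<'E'
from h import *
s=ctrl.get_state(); print(s)
for n in('scene','side','wrist'):
    c=snap(n,n+'0'); print(n, -np.array(c['R']).T@c['t'])
E
```

```text
pics
{'time': 0.0, 'qpos': array([-1.49986321e-01,  2.87190710e-01,  1.57816823e+00, -3.54988590e-05,
        1.27860901e+00, -1.49978016e-01]), 'dq': array([ 4.92785328e-04, -1.20888812e-03,  8.24063312e-04,  1.07925343e-03,
        7.99670576e-04, -1.19099772e-05]), 'joint_efforts': array([-1.79628755e-04, -4.05981302e+01, -2.92628127e+01, -1.54224781e-04,
        5.81841552e-03,  3.74769741e-06]), 'eef_pos': array([6.74369000e-01, 1.25990696e-04, 2.40935205e-01]), 'tcp_rot': array([ 0.49949106,  0.50066889, -0.50050725,  0.49933138]), 'contact_force': array([0.45168537, 0.50387174, 1.02622888]), 'wrist_torque': array([-0.01105655, -0.00256987,  0.01869673]), 'opening': 1.0002554627602658}
scene [1.30334371 0.17080921 0.87972467]
side [-0.01511288 -0.6890896   0.847271  ]
wrist [0.67456259 0.08166995 0.37340504]
```

View pics/scene0.png

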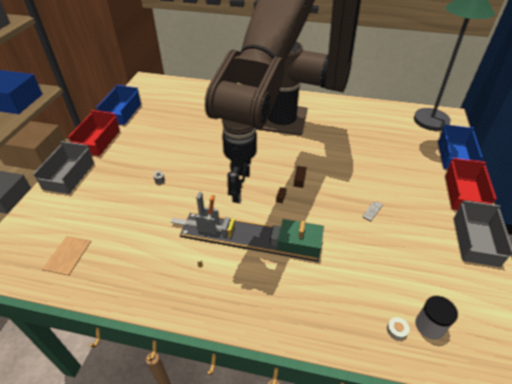

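View pics/side0.png

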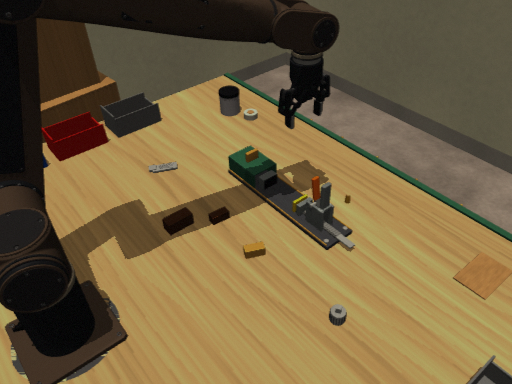

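View pics/wrist0.png

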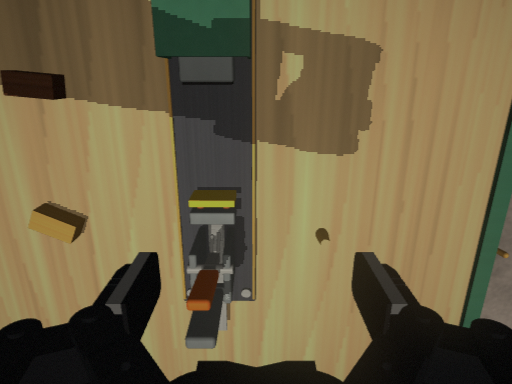

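Two slices are visible: brass (side 254,250; wrist 58,222) and a small dark wood one (side 219,215; wrist 33,84). The larger dark one is a decoy. Next I'll zoom in to measure the clamp.

```bash
python3 - <<'E'
from h import *
crop('side0',130,130,390,260,3,'s0c'); crop('scene0',150,140,400,290,3,'sc0c'); crop('wrist0',0,0,300,384,2,'w0c')
im=cv2.imread('pics/w0c.png');cv2.imwrite('pics/w0c.png',cv2.resize(im,None,fx=.78,fy=.78))
crop('wrist0',140,0,280,320,1.8,'w0d')
E
```

```text
(no output)
```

View pics/s0c.png

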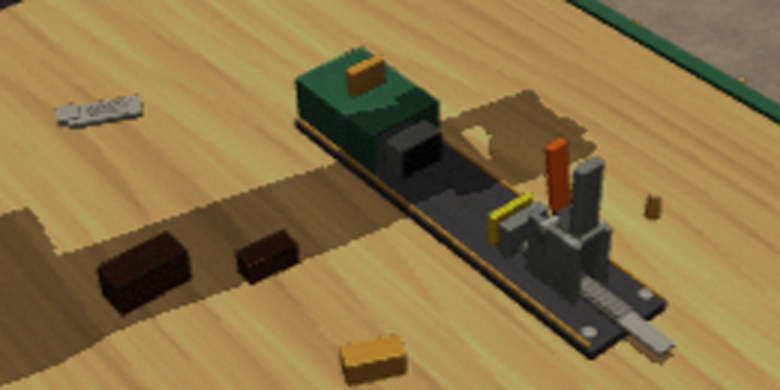

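View pics/sc0c.png

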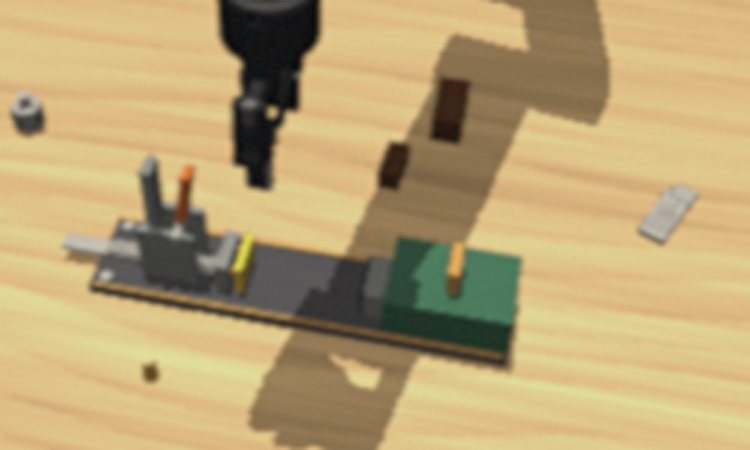

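View pics/w0c.png

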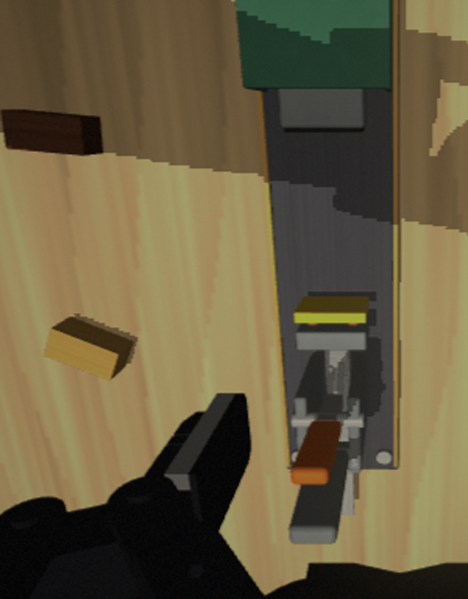

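```bash
cat > fit.py <<'E'
from h import *
from scipy.optimize import least_squares
def fit(obs,p0,verbose=True):
    # obs: (camdata, (X clamp), (u,v))
    def P(p,X):
        c,s=np.cos(p[2]),np.sin(p[2]); return [p[0]+c*X[0]-s*X[1],p[1]+s*X[0]+c*X[1],X[2]]
    f=lambda p:np.concatenate([(proj(c,P(p,X))-np.array(uv)) for c,X,uv in obs])
    r=least_squares(f,p0,loss='soft_l1'); 
    if verbose: print(r.x, np.round(f(r.x).reshape(-1,2),1).tolist())
    return r.x
E
python3 - <<'E'
from fit import *
sc,si,w=load('scene0'),load('side0'),load('wrist0')
obs=[(sc,(.046,-.205,.012),(181,236)),(sc,(-.046,-.205,.012),(190.7,213.3)),(sc,(.046,.205,.012),(319.3,258.5)),
(si,(-.046,-.205,.012),(326.7,244.5)),(si,(.046,-.205,.012),(351.3,230)),(si,(-.046,.205,.012),(229,170.7)),
(w,(.046,-.205,.012),(254.5,299.4)),(w,(-.046,-.205,.012),(184,299.4))]
p=fit(obs,[.7,.1,0])
for o in [obs[:3],obs[3:6]]: fit(o,p)
# slices
print('brass',at(w,46,224,.024),at(si,254,246,.024))
print('dark',at(w,33,82,.024),at(si,219,212,.024))
print('wrench', at(si,338,313,.022), 'ferrule',at(w,322,236,.013),at(si,347,199,.013),'sole',at(si,163,167,.01))
E
```

```text
[0.62688617 0.01397328 0.00276453] [[-1.8, -1.9], [-1.1, -2.0], [0.2, 0.3], [1.0, 2.1], [1.9, -0.9], [-1.0, -1.6], [0.6, -0.8], [-1.0, -0.6]]
[0.62881632 0.01870718 0.02023087] [[-0.7, -0.1], [-0.5, -0.5], [2.3, 0.2]]
[ 0.62680121  0.01502424 -0.01013801] [[-0.3, 2.3], [1.0, -0.5], [-0.6, -2.2]]
brass [ 0.43580895 -0.08099297  0.024     ] [ 0.43922432 -0.08116731  0.024     ]
dark [0.45364574 0.07323967 0.024     ] [0.4447752  0.07275687 0.024     ]
wrench [ 0.45559654 -0.34286475  0.022     ] ferrule [ 0.75291221 -0.10175384  0.013     ] [ 0.7461636  -0.10321709  0.013     ] sole [0.4395714  0.35824472 0.01      ]
```

```bash
python3 - <<'E'
from h import *
print(Rot.from_quat(ctrl.get_state()['tcp_rot']).as_matrix().round(3))
c=load('wrist0'); print(c['R'].round(3)); print(c['K'])
E
```

```text
[[-0.002  1.     0.   ]
 [ 0.     0.    -1.   ]
 [-1.    -0.002 -0.   ]]
[[ 1.    -0.    -0.   ]
 [-0.    -0.948  0.319]
 [-0.    -0.319 -0.948]]
[[337.00809214   0.         255.86793199]
 [  0.         337.00809214 186.56079038]
 [  0.           0.           1.        ]]
```

drive_tool([
  [[-0.6,-0.4,-0.1],[0,0,0]],
  [[-0.6,-0.4,-0.1],[0,0,0]],
  [[-0.6,-0.4,-0.1],[0,0,0]],
  [[-0.6,-0.4,-0.1],[0,0,0]],
  [[-0.6,-0.4,-0.1],[0,0,0]],
], grip=1, newtons=30)

```text
time: 0.65
eef_pos: [0.5705, 0.0252, 0.3848]
tcp_rot: [0.495, 0.506, -0.505, 0.493]
contact_force: [1.0, 0.1, 0.5]
opening: 1.0
```

```bash
python3 - <<'E'
from h import *
c=snap('wrist','wrist1'); s=ctrl.get_state(); print(s['time'],s['eef_pos'],s['contact_force'])
crop('wrist1',0,0,512,384,1.5,'w1c')
E
```

```text
0.7 [0.57005014 0.02600267 0.39250823] [0.63619392 0.76656481 4.89421693]
```

View pics/w1c.png

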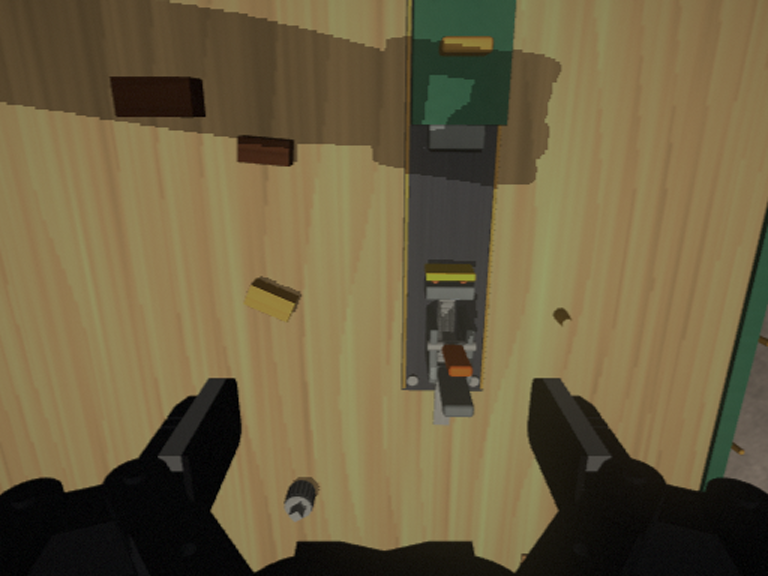

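The whole clamp is visible: bed bottom corners near (402,390) and (481,390), fixed jaw at (457,137), pad at (450,275). Dark slice at (265,150), brass at (272,298). Zooming in.

```bash
python3 - <<'E'
from h import *
crop('wrist1',255,70,350,280,2.8,'w1d')
crop('wrist1',140,70,230,230,3.7,'w1e')
E
```

```text
(no output)
```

View pics/w1d.png

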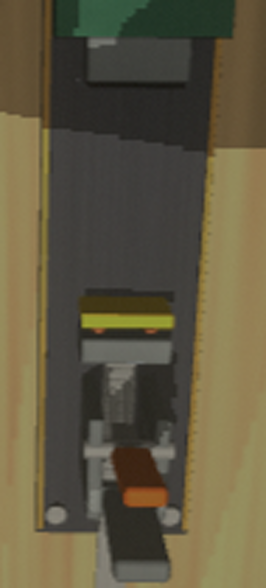

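View pics/w1e.png

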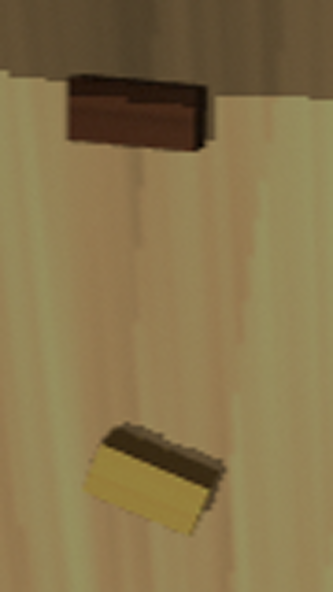

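```bash
python3 - <<'E'
from fit import *
w=load('wrist1'); sc,si=load('scene0'),load('side0')
g=lambda u,v:(255+u/2.8,70+v/2.8)
e=lambda u,v:(140+u/3.7,70+v/3.7)
obs=[(w,(.046,-.205,.012),g(184,531)),(w,(-.046,-.205,.012),g(37,531)),(w,(-.024,.063,.047),g(87,82)),(w,(.024,.063,.047),g(188,84))]
# edge lines
for uv in [(37,531),(184,531),(50,100),(214,100),(43,300),(200,300)]: print(uv,at(w,*g(*uv),.012))
print('padtop',at(w,*g(82,315),.047),at(w,*g(174,315),.047), 'fj',at(w,*g(87,82),.047),at(w,*g(188,84),.047))
print('post top',at(w,*g(142,572),.148))
print('tab',at(w,302,30,.09))
p=fit(obs,[.63,.015,0])
for n,cs in dict(dark=[(69,98),(196,110),(194,150),(69,140)],dark2=[(69,76),(205,86),(194,150),(69,140)],brass=[(103,445),(213,490),(190,535),(85,490)]).items():
    q=np.array([at(w,*e(*c),.024)[:2] for c in cs]); print(n,q.mean(0).round(4),np.linalg.norm(np.roll(q,-1,0)-q,axis=1).round(4), np.degrees(np.arctan2(*(q[1]-q[0]+q[2]-q[3])[::-1])).round(1))
E
```

```text
(37, 531) [ 0.58334766 -0.19348114  0.012     ]
(184, 531) [ 0.67238242 -0.19251006  0.012     ]
(50, 100) [0.58758489 0.06243797 0.012     ]
(214, 100) [0.67287793 0.06245555 0.012     ]
(43, 300) [ 0.58523755 -0.04669522  0.012     ]
(200, 300) [ 0.67262286 -0.04627843  0.012     ]
padtop [ 0.60488769 -0.04418453  0.047     ] [ 0.65278409 -0.04393845  0.047     ] fj [0.60434136 0.07397008 0.047     ] [0.65299164 0.0730257  0.047     ]
post top [ 0.62817019 -0.13326366  0.148     ]
tab [0.61781079 0.15456545 0.09      ]
[ 0.62846443  0.01094333 -0.00281798] [[0.8, 0.9], [-0.9, 0.2], [0.2, -0.0], [-0.2, -0.6]]
dark [0.448  0.0663] [0.0491 0.0152 0.0488 0.0159] -4.9
dark2 [0.4492 0.0706] [0.0522 0.0247 0.0488 0.0241] -4.3
brass [ 0.4431 -0.0855] [0.0496 0.0236 0.0483 0.0225] -24.4
```

```bash
cat >> h.py <<'E'
def tgt(yaw_deg):  # tool x down, tool y = world x rotated by yaw about world z
    B=np.array([[0,1,0],[0,0,-1],[-1,0,0]],float)
    return Rot.from_euler('z',yaw_deg,degrees=True)*Rot.from_matrix(B)
def go(pos,yaw):
    s=ctrl.get_state(); Rc=Rot.from_quat(s['tcp_rot']); d=np.array(pos)-s['eef_pos']
    rv=(Rc.inv()*tgt(yaw)).as_rotvec(degrees=True)
    print('t',round(s['time'],2),'pos',s['eef_pos'].round(4),'F',s['contact_force'].round(1),'op',round(s['opening'],3))
    print(' shift units (cur frame)',(Rc.inv().apply(d)/.05).round(3),' (target frame)',(tgt(yaw).inv().apply(d)/.05).round(3),' rot deg',rv.round(2))
E
python3 - <<'E'
from h import *
go([.443,-.0855,.12],-24.4)
w=load('wrist1'); print('decoy corner',at(w,136,78,.036),at(w,128,78,.036))
E
```

```text
t 0.7 pos [0.5701 0.026  0.3925] F [0.6 0.8 4.9] op 1.001
 shift units (cur frame) [ 5.479 -2.465  2.244]  (target frame) [ 5.45  -1.393  3.081]  rot deg [24.38  0.04  0.81]
decoy corner [0.39906364 0.1015422  0.036     ] [0.38801816 0.10155775 0.036     ]
```

drive_tool([
  [[0.7,-0.49,0.45],[0,0,0]],
  [[0.8,-0.49,0.45],[0,0,0]],
  [[0.8,-0.49,0.45],[0,0,0]],
  [[0.8,-0.49,0.45],[0,0,0]],
  [[0.8,-0.49,0.45],[0,0,0]],
])

```text
time: 1.2
eef_pos: [0.4526, -0.0851, 0.2087]
tcp_rot: [0.501, 0.498, -0.496, 0.506]
contact_force: [0.3, 0.1, -0.5]
opening: 1.003
```

drive_tool([
  [[0.4,0,0],[8.1,0,0]],
  [[0.4,0,0],[8.1,0,0]],
  [[0.3,0,0],[8.1,0,0]],
  [[0.3,0,0],[0,0,0]],
  [[0,0,0],[0,0,0]],
])

```text
time: 1.7
eef_pos: [0.4442, -0.0855, 0.1268]
tcp_rot: [-0.597, -0.38, 0.597, -0.378]
contact_force: [-0.1, 0.0, 0.8]
opening: 1.003
```

```bash
python3 - <<'E'
from h import *
go([.443,-.0855,.12],-24.4)
snap('wrist','wrist2'); crop('wrist2',0,0,512,384,1.5,'w2c')
E
```

```text
t 1.7 pos [ 0.4442 -0.0855  0.1268] F [-0.1  0.   0.8] op 1.003
 shift units (cur frame) [ 0.137 -0.021  0.01 ]  (target frame) [ 0.137 -0.022  0.01 ]  rot deg [-0.86 -0.08  0.15]
```

View pics/w2c.png

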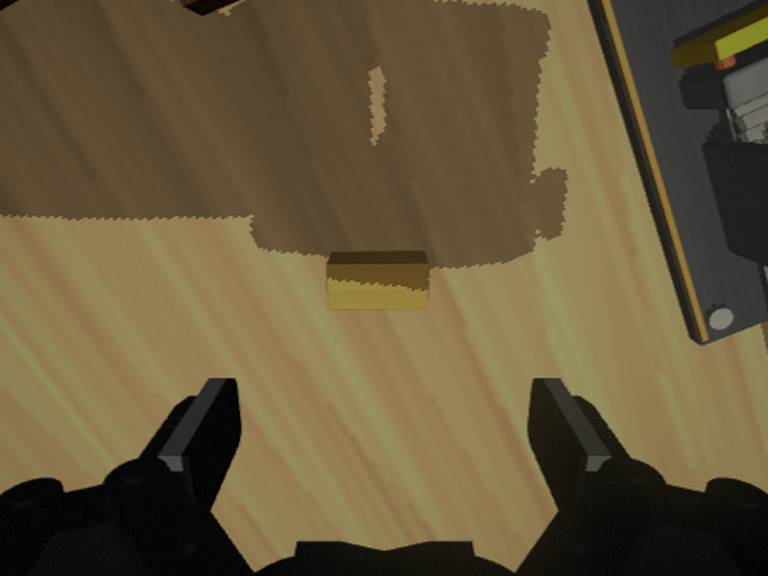

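Brass slice now square in the image; top face spans (327..429, 263..309) at 1.5x.

```bash
python3 - <<'E'
from h import *
w=load('wrist2')
q=np.array([at(w,u/1.5,v/1.5,.024)[:2] for u,v in[(327,263),(429,263),(429,309),(327,309)]]); print(q.mean(0).round(4),np.linalg.norm(np.roll(q,-1,0)-q,axis=1).round(4), np.degrees(np.arctan2(*(q[1]-q[0]+q[2]-q[3])[::-1])).round(1))
go([*q.mean(0),.012],-24.9)
E
```

```text
[ 0.4415 -0.0851] [0.0495 0.024  0.0511 0.024 ] -25.3
t 1.75 pos [ 0.4451 -0.0858  0.1281] F [-0.7 -0.3 -0.3] op 0.998
 shift units (cur frame) [ 2.322 -0.07   0.02 ]  (target frame) [ 2.322 -0.07   0.017]  rot deg [-0.35 -0.08  0.02]
```

drive_tool([
  [[0.6,-0.06,0.02],[0,0,0]],
  [[0.6,0,0],[0,0,0]],
  [[0.5,0,0],[0,0,0]],
  [[0.4,0,0],[0,0,0]],
  [[0.1,0,0],[0,0,0]],
])

```text
time: 2.25
eef_pos: [0.4495, -0.0882, 0.0226]
tcp_rot: [0.6, 0.375, -0.593, 0.384]
contact_force: [0.3, -0.4, -0.2]
opening: 1.003
```

```bash
python3 - <<'E'
from h import *
go([.4415,-.0851,.012],-24.9)
E
```

```text
t 2.25 pos [ 0.4495 -0.0882  0.0226] F [ 0.3 -0.4 -0.2] op 1.003
 shift units (cur frame) [ 0.208 -0.175  0.011]  (target frame) [ 0.211 -0.172  0.01 ]  rot deg [-0.21 -0.1  -0.96]
```

drive_tool([
  [[0.1,-0.1,0],[0,0,-0.5]],
  [[0.1,-0.07,0],[0,0,-0.3]],
  [[0,0,0],[0,0,0]],
])

```text
time: 2.55
eef_pos: [0.4435, -0.0852, 0.0143]
tcp_rot: [0.598, 0.378, -0.595, 0.381]
contact_force: [0.2, 0.2, -0.1]
opening: 1.001
```

```bash
python3 - <<'E'
from h import *
go([.4415,-.0851,.012],-24.9)
E
```

```text
t 2.55 pos [ 0.4435 -0.0852  0.0143] F [ 0.2  0.2 -0.1] op 1.001
 shift units (cur frame) [ 0.046 -0.037  0.016]  (target frame) [ 0.046 -0.037  0.016]  rot deg [-0.16 -0.11 -0.32]
```

Close. First a gentle touch and then grip.

drive_tool([
  [[0.04,-0.03,0],[0,0,0]],
  [[0,0,0],[0,0,0]],
  [[0,0,0],[0,0,0]],
  [[0,0,0],[0,0,0]],
  [[0,0,0],[0,0,0]],
], grip=-1, newtons=60)

```text
time: 3.05
eef_pos: [0.4439, -0.0852, 0.0148]
tcp_rot: [0.599, 0.377, -0.594, 0.383]
contact_force: [0.3, 0.1, -2.1]
opening: 0.571
```

drive_tool([
  [[0,0,0],[0,0,0]],
  [[0,0,0],[0,0,0]],
  [[0,0,0],[0,0,0]],
  [[0,0,0],[0,0,0]],
  [[0,0,0],[0,0,0]],
])

```text
time: 3.55
eef_pos: [0.4435, -0.085, 0.0145]
tcp_rot: [0.599, 0.377, -0.594, 0.382]
contact_force: [0.2, 0.1, -1.0]
opening: 0.566
```

```bash
python3 - <<'E'
from h import *
go([.4435,-.0852,.15],0)
snap('wrist','wrist3'); crop('wrist3',0,0,512,384,1.5,'w3c')
E
```

```text
t 3.55 pos [ 0.4435 -0.085   0.0145] F [ 0.2  0.1 -1. ] op 0.566
 shift units (cur frame) [-2.71e+00  2.80e-02 -2.00e-03]  (target frame) [-2.71   0.     0.004]  rot deg [-2.505e+01  1.000e-02 -5.700e-01]
```

View pics/w3c.png

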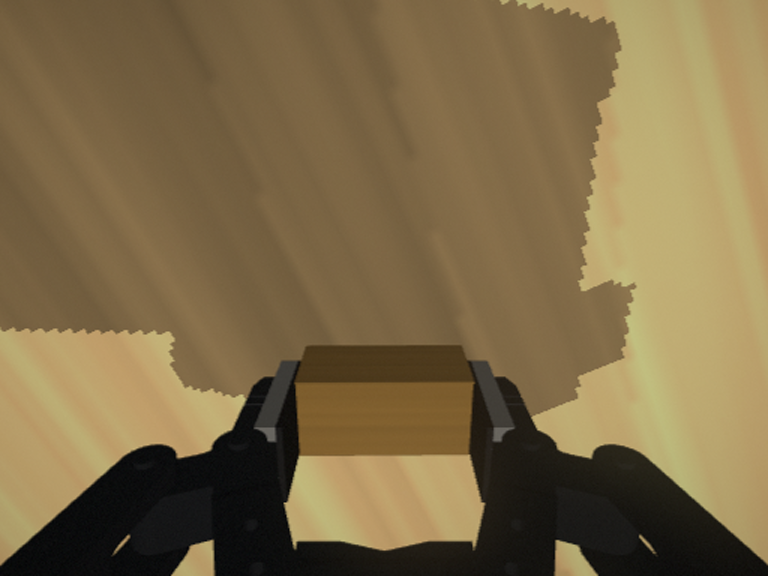

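drive_tool([
  [[-0.2,0,0],[0,0,0]],
  [[-0.5,0,0],[0,0,0]],
  [[-0.7,0,0],[0,0,0]],
  [[-0.7,0,0],[0,0,0]],
  [[-0.6,0,0],[0,0,0]],
])

```text
time: 4.1
eef_pos: [0.4373, -0.0827, 0.1495]
tcp_rot: [-0.596, -0.382, 0.597, -0.378]
contact_force: [0.8, 0.2, -1.9]
opening: 0.571
```

drive_tool([
  [[0,0,0],[-8.3,0,0]],
  [[0,0,0],[-8.3,0,0]],
  [[0,0,0],[-8.3,0,0]],
  [[0,0,0],[0,0,0]],
])

```text
time: 4.5
eef_pos: [0.4403, -0.0839, 0.1586]
tcp_rot: [0.499, 0.5, -0.495, 0.506]
contact_force: [-0.2, 1.4, -1.6]
opening: 0.571
```

```bash
python3 - <<'E'
from h import *
go([.629,.055,.15],0)
E
```

```text
t 4.5 pos [ 0.4403 -0.0839  0.1586] F [-0.2  1.4 -1.6] op 0.571
 shift units (cur frame) [ 0.202  3.806 -2.731]  (target frame) [ 0.173  3.774 -2.777]  rot deg [ 0.71  0.14 -0.55]
```

drive_tool([
  [[0,0.6,-0.4],[0.3,0,0]],
  [[0,0.6,-0.45],[0,0,0]],
  [[0,0.6,-0.45],[0,0,0]],
  [[0,0.6,-0.45],[0,0,0]],
  [[0,0.6,-0.45],[0,0,0]],
])

```text
time: 5.0
eef_pos: [0.5912, 0.0277, 0.1593]
tcp_rot: [0.505, 0.493, -0.504, 0.498]
contact_force: [1.1, -0.8, -1.5]
opening: 0.57
```

drive_tool([
  [[0,0.5,-0.4],[0,0,0]],
  [[0,0.2,-0.1],[0,0,0]],
  [[0,0,0],[0,0,0]],
  [[0,0,0],[0,0,0]],
])

```text
time: 5.4
eef_pos: [0.629, 0.0556, 0.1581]
tcp_rot: [-0.506, -0.492, 0.506, -0.496]
contact_force: [-0.4, -0.8, -2.1]
opening: 0.571
```

```bash
python3 - <<'E'
from h import *
go([.629,.055,.10],0)
snap('wrist','wrist4'); crop('wrist4',0,0,512,384,1.5,'w4c')
snap('scene','scene4'); snap('side','side4')
E
```

```text
t 5.4 pos [0.629  0.0556 0.1581] F [-0.4 -0.8 -2.1] op 0.571
 shift units (cur frame) [ 1.163 -0.003  0.008]  (target frame) [1.163 0.    0.012]  rot deg [-1.33  0.21 -0.21]
```

View pics/w4c.png

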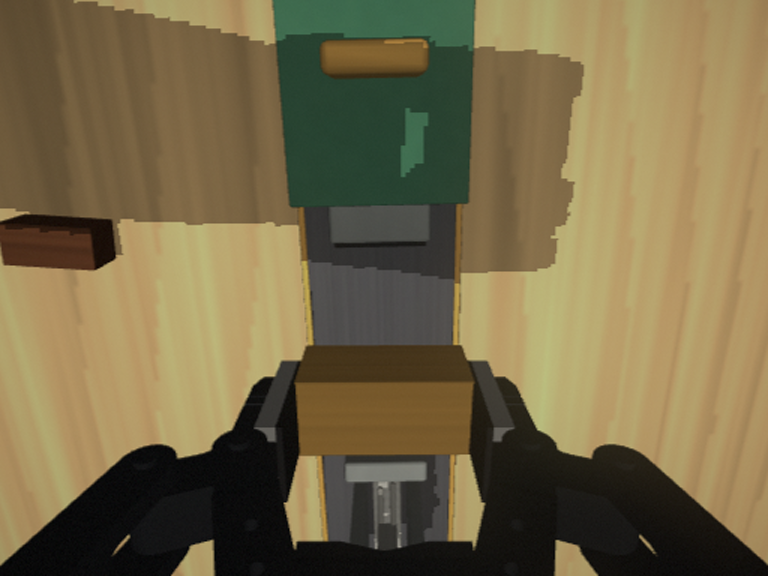

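View pics/side4.png

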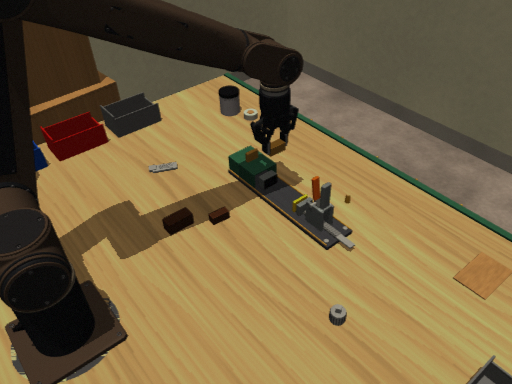

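View pics/scene4.png

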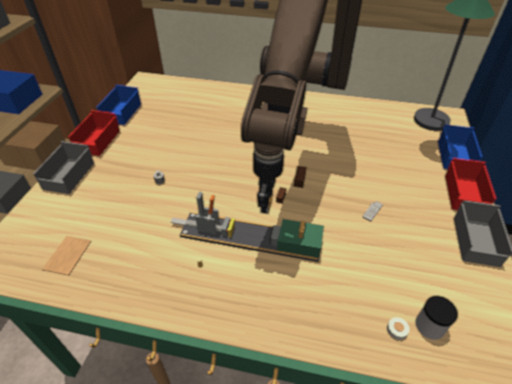

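```bash
python3 - <<'E'
from h import *
w=load('wrist4'); a=lambda u,v,z:at(w,u/1.5,v/1.5,z).round(4)
print('fj',a(330,242,.047),a(428,242,.047))
print('bed',a(300,207,.012),a(462,207,.012),a(311,330,.012),a(456,330,.012))
print('slide jaw',a(345,462,.047),a(427,462,.047))
s=ctrl.get_state();Rc=Rot.from_quat(s['tcp_rot']);print(s['eef_pos'])
for dz in(.008,.010,.012):
  z=s['eef_pos'][2]+dz;q=[a(296,381,z),a(472,381,z),a(472,455,z),a(298,455,z)];q=np.array(q);print(dz,q.mean(0),np.linalg.norm(np.roll(q,-1,0)-q,axis=1).round(4))
print('tab',a(321,40,.09),a(428,40,.09),a(375,76,.09))
E
```

```text
fj [0.6035 0.0751 0.047 ] [0.652  0.0739 0.047 ]
bed [0.5842 0.0865 0.012 ] [0.6739 0.0843 0.012 ] [0.585  0.0119 0.012 ] [0.6723 0.0097 0.012 ]
slide jaw [ 0.6046 -0.0563  0.047 ] [ 0.6521 -0.0576  0.047 ]
[0.62881314 0.05514162 0.15846594]
0.008 [0.629225 0.05345  0.1665  ] [0.0489 0.0247 0.051  0.0245]
0.01 [0.629225 0.054825 0.1685  ] [0.0481 0.0243 0.0502 0.0242]
0.012 [0.629225 0.0562   0.1705  ] [0.0473 0.0239 0.0494 0.0237]
tab [0.6093 0.1611 0.09  ] [0.6478 0.1602 0.09  ] [0.6284 0.1486 0.09  ]
```

drive_tool([
  [[0.4,0,0],[-0.6,0,0]],
  [[0.5,0,0],[0,0,0]],
  [[0.5,0,0],[0,0,0]],
  [[0.4,0,0],[0,0,0]],
  [[0.2,0,0],[0,0,0]],
])

```text
time: 6.05
eef_pos: [0.6291, 0.0505, 0.0607]
tcp_rot: [0.507, 0.491, -0.503, 0.499]
contact_force: [0.4, -0.2, -2.8]
opening: 0.573
```

drive_tool([
  [[0,0,0],[0,0,0]],
  [[0,0,0],[0,0,0]],
])

```text
time: 6.25
eef_pos: [0.6276, 0.0496, 0.0598]
tcp_rot: [0.506, 0.491, -0.504, 0.498]
contact_force: [-0.6, -0.0, -1.9]
opening: 0.57
```

```bash
python3 - <<'E'
from h import *
go([.6288,.056,.027],0)
E
```

```text
t 6.25 pos [0.6276 0.0496 0.0598] F [-0.6 -0.  -1.9] op 0.57
 shift units (cur frame) [ 0.656  0.016 -0.133]  (target frame) [ 0.657  0.024 -0.129]  rot deg [-1.23  0.27 -0.51]
```

drive_tool([
  [[0.1,0.02,-0.13],[-1.2,0,-0.5]],
  [[0.2,0,0],[0,0,0]],
  [[0.2,0,0],[0,0,0]],
  [[0,0,0],[0,0,0]],
])

```text
time: 6.65
eef_pos: [0.6313, 0.0564, 0.0368]
tcp_rot: [0.5, 0.497, -0.499, 0.503]
contact_force: [-0.4, 0.3, -2.9]
opening: 0.571
```

```bash
python3 - <<'E'
from h import *
go([.6285,.056,.027],0)
E
```

```text
t 6.65 pos [0.6313 0.0564 0.0368] F [-0.4  0.3 -2.9] op 0.571
 shift units (cur frame) [ 0.196 -0.058  0.006]  (target frame) [ 0.196 -0.057  0.007]  rot deg [ 0.07  0.29 -0.35]
```

drive_tool([
  [[0.1,-0.06,0],[0,0,0]],
  [[0.07,0,0],[0,0,0]],
  [[0,0,0],[0,0,0]],
])

```text
time: 6.95
eef_pos: [0.6281, 0.0564, 0.0273]
tcp_rot: [0.5, 0.498, -0.499, 0.503]
contact_force: [-0.4, 0.2, -1.8]
opening: 0.573
```

```bash
python3 - <<'E'
from h import *
go([.6285,.056,.027],0)
snap('wrist','wrist5'); crop('wrist5',0,0,512,384,1.5,'w5c')
E
```

```text
t 6.95 pos [0.6281 0.0564 0.0273] F [-0.4  0.2 -1.8] op 0.573
 shift units (cur frame) [0.005 0.007 0.008]  (target frame) [0.005 0.007 0.008]  rot deg [ 0.08  0.29 -0.33]
```

View pics/w5c.png

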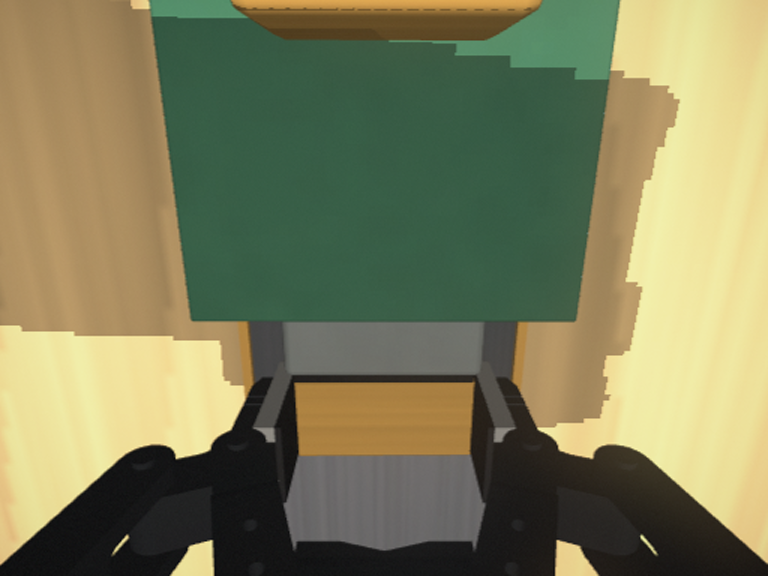

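Centred, parallel with the fixed jaw, small gap. Lowering a hair, then releasing.

drive_tool([
  [[0.02,0,0],[0,0,0]],
  [[0,0,0],[0,0,0]],
])

```text
time: 7.2
eef_pos: [0.6287, 0.0563, 0.027]
tcp_rot: [0.5, 0.497, -0.499, 0.503]
contact_force: [-0.3, -0.3, -2.2]
opening: 0.567
```

drive_tool([
  [[0,0,0],[0,0,0]],
  [[0,0,0],[0,0,0]],
  [[0,0,0],[0,0,0]],
  [[0,0,0],[0,0,0]],
  [[0,0,0],[0,0,0]],
], grip=1)

```text
time: 7.7
eef_pos: [0.6311, 0.0561, 0.0298]
tcp_rot: [0.501, 0.496, -0.498, 0.505]
contact_force: [1.2, 0.6, 1.2]
opening: 0.999
```

drive_tool([
  [[-0.2,0,0],[0,0,0]],
  [[-0.5,0,0],[0,0,0]],
  [[-0.8,0,0],[0,0,0]],
  [[-0.8,0,0],[0,0,0]],
  [[-0.5,0,0],[0,0,0]],
])

```text
time: 8.2
eef_pos: [0.626, 0.057, 0.1709]
tcp_rot: [0.499, 0.499, -0.501, 0.502]
contact_force: [0.3, 0.3, -0.3]
opening: 1.005
```

```bash
python3 - <<'E'
from h import *
snap('wrist','wrist6'); crop('wrist6',0,0,512,384,1.5,'w6c')
go([.449,.0715,.15],-4.5)
E
```

```text
t 8.25 pos [0.6285 0.057  0.1759] F [1.9 0.5 3.8] op 1.001
 shift units (cur frame) [ 0.485 -3.593 -0.297]  (target frame) [ 0.518 -3.601 -0.007]  rot deg [ 4.57  0.29 -0.51]
```

View pics/w6c.png

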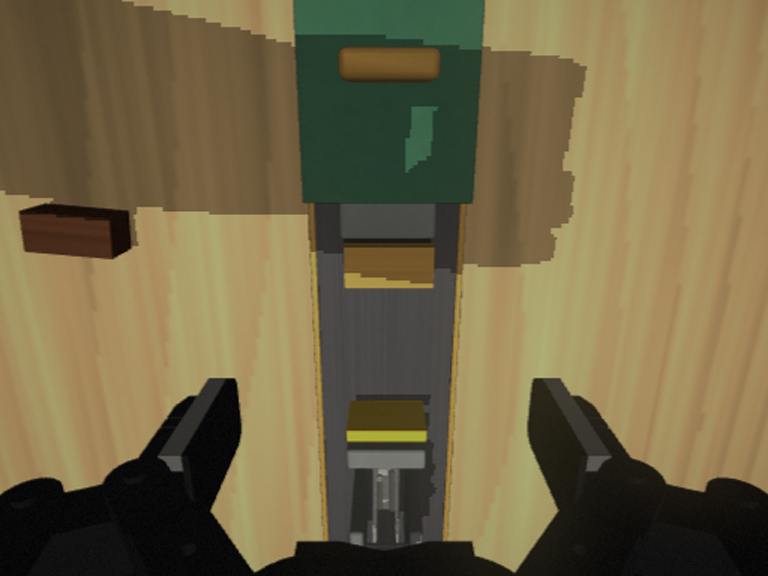

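Brass placed square against the fixed jaw (top 344..434, 245..288), centred on the bed. Now the dark slice.

drive_tool([
  [[0,-0.65,-0.05],[0,0,0]],
  [[0,-0.65,-0.05],[0,0,0]],
  [[0,-0.65,-0.05],[0,0,0]],
  [[0,-0.65,-0.05],[0,0,0]],
  [[0,-0.65,-0.05],[0,0,0]],
])

```text
time: 8.75
eef_pos: [0.4664, 0.0688, 0.1794]
tcp_rot: [0.504, 0.493, -0.496, 0.507]
contact_force: [-0.3, 0.1, 0.6]
opening: 1.0
```

drive_tool([
  [[0.4,-0.35,0],[4.5,0,0]],
  [[0.4,0,0],[0,0,0]],
  [[0,0,0],[0,0,0]],
  [[0,0,0],[0,0,0]],
])

```text
time: 9.15
eef_pos: [0.4458, 0.0693, 0.1401]
tcp_rot: [0.525, 0.472, -0.515, 0.487]
contact_force: [-0.2, -0.6, 0.9]
opening: 1.002
```

```bash
python3 - <<'E'
from h import *
snap('wrist','wrist7'); crop('wrist7',0,0,512,384,1.5,'w7c')
go([.449,.0715,.13],-4.5)
E
```

```text
t 9.2 pos [0.4458 0.0693 0.1401] F [-0.1  0.1 -0.4] op 0.999
 shift units (cur frame) [ 0.203  0.054 -0.049]  (target frame) [ 0.201  0.06  -0.048]  rot deg [-0.1   0.25 -1.49]
```

View pics/w7c.png

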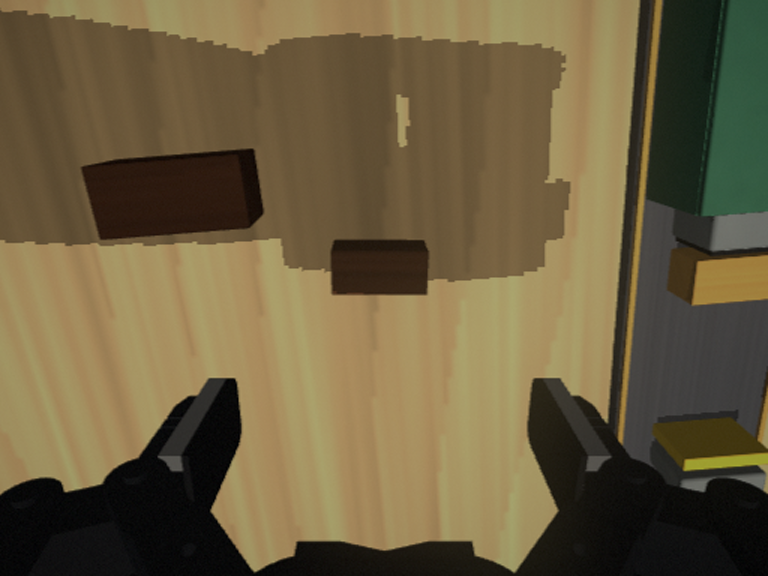

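```bash
python3 - <<'E'
from h import *
w=load('wrist7')
q=np.array([at(w,u/1.5,v/1.5,.024)[:2] for u,v in[(332,251),(428,251),(428,294),(332,294)]]); print(q.mean(0).round(4),np.linalg.norm(np.roll(q,-1,0)-q,axis=1).round(4), np.degrees(np.arctan2(*(q[1]-q[0]+q[2]-q[3])[::-1])).round(1))
print('decoy near',[at(w,u/1.5,v/1.5,.036).round(3) for u,v in [(245,228),(240,155),(100,238)]])
go([*q.mean(0),.014],-4.5)
E
```

```text
[0.4474 0.0704] [0.0488 0.0234 0.0503 0.0233] -5.1
decoy near [array([0.386, 0.102, 0.036]), array([0.389, 0.136, 0.036]), array([0.317, 0.103, 0.036])]
t 9.2 pos [0.4458 0.0693 0.1401] F [-0.1  0.1 -0.4] op 0.999
 shift units (cur frame) [ 2.521 -0.037 -0.034]  (target frame) [ 2.521  0.029 -0.022]  rot deg [-0.1   0.25 -1.49]
```

drive_tool([
  [[0.4,-0.03,-0.02],[0,0,-1.2]],
  [[0.5,0,0],[0,0,0]],
  [[0.5,0,0],[0,0,0]],
  [[0.4,0,0],[0,0,0]],
  [[0.2,0,0],[0,0,0]],
])

```text
time: 9.7
eef_pos: [0.4555, 0.0692, 0.0459]
tcp_rot: [0.524, 0.473, -0.515, 0.487]
contact_force: [-0.5, -0.4, -0.5]
opening: 1.005
```

drive_tool([
  [[0,0,0],[0,0,0]],
])

```text
time: 9.8
eef_pos: [0.4555, 0.0692, 0.0453]
tcp_rot: [0.523, 0.473, -0.516, 0.486]
contact_force: [-0.0, -0.0, -0.1]
opening: 1.001
```

```bash
python3 - <<'E'
from h import *
go([.4474,.0704,.014],-4.8)
E
```

```text
t 9.8 pos [0.4555 0.0692 0.0453] F [-0.  -0.  -0.1] op 1.001
 shift units (cur frame) [ 0.622 -0.176 -0.014]  (target frame) [ 0.626 -0.163 -0.01 ]  rot deg [ 0.22  0.24 -1.2 ]
```

drive_tool([
  [[0.1,-0.17,-0.01],[0,0,-1.0]],
  [[0.2,0,0],[0,0,0]],
  [[0.15,0,0],[0,0,0]],
  [[0,0,0],[0,0,0]],
])

```text
time: 10.2
eef_pos: [0.4496, 0.0702, 0.0243]
tcp_rot: [0.52, 0.476, -0.519, 0.483]
contact_force: [0.2, 0.9, 0.7]
opening: 1.001
```

```bash
python3 - <<'E'
from h import *
go([.4474,.0704,.014],-4.8)
E
```

```text
t 10.2 pos [0.4496 0.0702 0.0243] F [0.2 0.9 0.7] op 1.001
 shift units (cur frame) [ 0.205 -0.046 -0.001]  (target frame) [ 0.205 -0.044  0.   ]  rot deg [ 0.23  0.23 -0.48]
```

drive_tool([
  [[0.12,-0.04,0],[0,0,-0.3]],
  [[0.09,0,0],[0,0,0]],
  [[0,0,0],[0,0,0]],
])

```text
time: 10.5
eef_pos: [0.4479, 0.0703, 0.0133]
tcp_rot: [-0.519, -0.478, 0.52, -0.482]
contact_force: [-0.6, 0.1, -0.6]
opening: 1.0
```

drive_tool([
  [[0,0,0],[0,0,0]],
  [[0,0,0],[0,0,0]],
  [[0,0,0],[0,0,0]],
  [[0,0,0],[0,0,0]],
  [[0,0,0],[0,0,0]],
], grip=-1)

```text
time: 11.0
eef_pos: [0.4491, 0.0703, 0.0144]
tcp_rot: [0.52, 0.477, -0.519, 0.482]
contact_force: [-0.1, -0.0, -0.7]
opening: 0.574
```

drive_tool([
  [[0,0,0],[0,0,0]],
  [[0,0,0],[0,0,0]],
  [[0,0,0],[0,0,0]],
])

```text
time: 11.3
eef_pos: [0.4487, 0.0703, 0.0142]
tcp_rot: [0.52, 0.477, -0.519, 0.482]
contact_force: [0.5, -0.9, -0.3]
opening: 0.571
```

```bash
python3 - <<'E'
from h import *
go([.4474,.0704,.15],0)
snap('wrist','wrist8'); crop('wrist8',0,0,512,384,1.5,'w8c')
E
```

```text
t 11.3 pos [0.4487 0.0703 0.0142] F [ 0.5 -0.9 -0.3] op 0.571
 shift units (cur frame) [-2.717 -0.012  0.011]  (target frame) [-2.717e+00 -2.700e-02 -2.000e-03]  rot deg [-4.57  0.25 -0.29]
```

View pics/w8c.png

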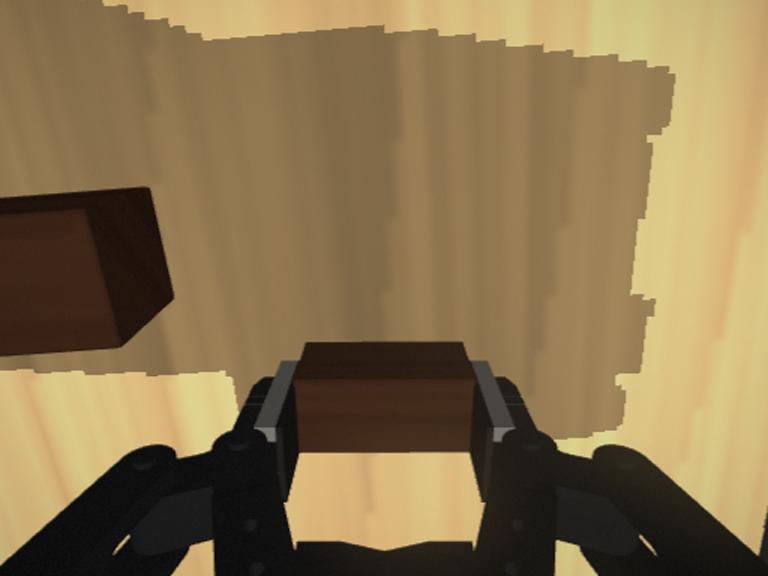

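drive_tool([
  [[-0.2,0,0],[0,0,0]],
  [[-0.5,0,0],[0,0,0]],
  [[-0.7,0,0],[0,0,0]],
  [[-0.7,0,0],[0,0,0]],
  [[-0.6,0,0],[-4.6,0,0]],
])

```text
time: 11.85
eef_pos: [0.4438, 0.0711, 0.1504]
tcp_rot: [-0.496, -0.502, 0.502, -0.499]
contact_force: [0.7, 0.7, -0.1]
opening: 0.57
```

drive_tool([
  [[0,0.6,0.15],[0,0,0]],
  [[0,0.6,0.15],[0,0,0]],
  [[0,0.6,0.15],[0,0,0]],
  [[0,0.6,0.15],[0,0,0]],
  [[0,0.6,0.15],[0,0,0]],
])

```text
time: 12.35
eef_pos: [0.6, 0.0344, 0.1636]
tcp_rot: [0.5, 0.498, -0.497, 0.505]
contact_force: [0.5, -0.2, -0.6]
opening: 0.57
```

```bash
python3 - <<'E'
from h import *
go([.6288,.024,.08],0)
E
```

```text
t 12.35 pos [0.6    0.0344 0.1636] F [ 0.5 -0.2 -0.6] op 0.57
 shift units (cur frame) [1.679 0.558 0.204]  (target frame) [1.673 0.576 0.209]  rot deg [ 0.38  0.28 -0.57]
```

drive_tool([
  [[0,0.5,0.2],[0,0,-0.3]],
  [[0.4,0,0],[0,0,0]],
  [[0.6,0,0],[0,0,0]],
  [[0.5,0,0],[0,0,0]],
  [[0.1,0,0],[0,0,0]],
])

```text
time: 12.85
eef_pos: [0.6335, 0.0217, 0.0883]
tcp_rot: [0.501, 0.496, -0.497, 0.507]
contact_force: [-1.1, -0.0, -0.1]
opening: 0.571
```

```bash
python3 - <<'E'
from h import *
snap('wrist','wrist9'); crop('wrist9',0,0,512,384,1.5,'w9c')
go([.6288,.024,.028],0)
E
```

```text
t 12.9 pos [0.6339 0.0217 0.089 ] F [-0.2 -0.1 -0.6] op 0.575
 shift units (cur frame) [ 1.217 -0.122 -0.055]  (target frame) [ 1.219 -0.102 -0.047]  rot deg [ 0.28  0.37 -0.94]
```

View pics/w9c.png

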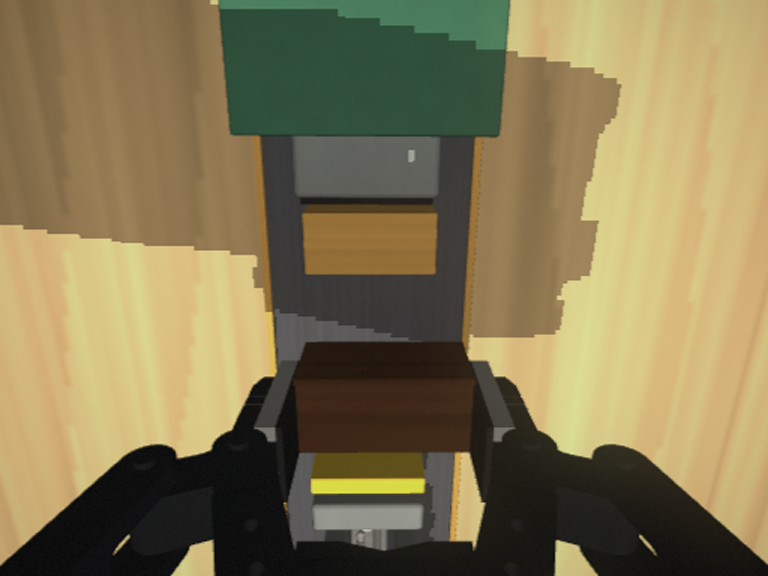

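drive_tool([
  [[0.2,-0.12,-0.05],[0,0,-0.6]],
  [[0.35,0,0],[0,0,0]],
  [[0.3,0,0],[0,0,0]],
  [[0.1,0,0],[0,0,0]],
  [[0,0,0],[0,0,0]],
])

```text
time: 13.4
eef_pos: [0.6298, 0.0242, 0.042]
tcp_rot: [0.5, 0.497, -0.498, 0.506]
contact_force: [-0.5, -0.2, 0.2]
opening: 0.568
```

```bash
python3 - <<'E'
from h import *
go([.6288,.024,.027],0)
E
```

```text
t 13.4 pos [0.6298 0.0242 0.042 ] F [-0.5 -0.2  0.2] op 0.568
 shift units (cur frame) [ 0.299 -0.024  0.001]  (target frame) [ 0.299 -0.02   0.003]  rot deg [ 0.31  0.41 -0.62]
```

drive_tool([
  [[0.12,-0.03,0],[0,0,-0.3]],
  [[0.1,0,0],[0,0,0]],
  [[0.06,0,0],[0,0,0]],
  [[0,0,0],[0,0,0]],
])

```text
time: 13.8
eef_pos: [0.6292, 0.0239, 0.0277]
tcp_rot: [0.498, 0.498, -0.499, 0.505]
contact_force: [-0.6, 0.4, -0.7]
opening: 0.57
```

```bash
python3 - <<'E'
from h import *
go([.6288,.024,.0265],0)
snap('wrist','wrist10'); crop('wrist10',0,0,512,384,1.5,'w10c')
E
```

```text
t 13.8 pos [0.6292 0.0239 0.0277] F [-0.6  0.4 -0.7] op 0.57
 shift units (cur frame) [ 0.023 -0.007 -0.002]  (target frame) [ 0.023 -0.007 -0.002]  rot deg [ 0.31  0.43 -0.39]
```

View pics/w10c.png

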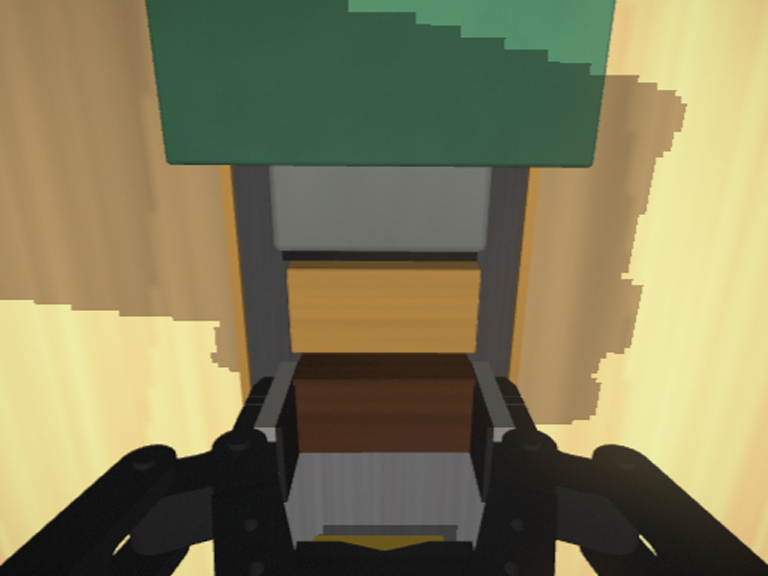

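drive_tool([
  [[0.02,0,0],[0,0,0]],
  [[0,0,0],[0,0,0]],
])

```text
time: 14.05
eef_pos: [0.6298, 0.0238, 0.0275]
tcp_rot: [0.499, 0.497, -0.498, 0.505]
contact_force: [-0.1, 1.0, -1.0]
opening: 0.569
```

drive_tool([
  [[0,0,0],[0,0,0]],
  [[0,0,0],[0,0,0]],
  [[0,0,0],[0,0,0]],
  [[0,0,0],[0,0,0]],
  [[0,0,0],[0,0,0]],
], grip=1)

```text
time: 14.55
eef_pos: [0.6307, 0.0237, 0.0287]
tcp_rot: [0.499, 0.497, -0.498, 0.506]
contact_force: [-0.7, -0.6, -0.7]
opening: 1.004
```

drive_tool([
  [[-0.2,0,0],[0,0,0]],
  [[-0.5,0,0],[0,0,0]],
  [[-0.8,0,0],[0,0,0]],
  [[-0.9,0,0],[0,0,0]],
  [[-0.9,0,0],[0,0,0]],
])

```text
time: 15.05
eef_pos: [0.6238, 0.0255, 0.1914]
tcp_rot: [-0.495, -0.502, 0.502, -0.501]
contact_force: [-0.3, -0.5, -0.4]
opening: 1.001
```

drive_tool([
  [[-0.8,0,0],[0,0,0]],
  [[-0.6,0,0],[0,0,0]],
  [[-0.4,0,0],[0,0,0]],
  [[0,0,0],[0,0,0]],
])

```text
time: 15.45
eef_pos: [0.627, 0.026, 0.2994]
tcp_rot: [0.5, 0.496, -0.497, 0.506]
contact_force: [-0.2, 0.1, -0.5]
opening: 0.999
```

```bash
python3 - <<'E'
from h import *
snap('wrist','wrist11'); crop('wrist11',0,0,512,384,1.5,'w11c')
go([.6288,-.12,.25],0)
E
```

```text
t 15.5 pos [0.6264 0.0261 0.2975] F [ 0.9  0.3 -0.2] op 1.0
 shift units (cur frame) [0.973 0.022 2.914]  (target frame) [0.95  0.048 2.922]  rot deg [ 0.32  0.45 -0.58]
```

View pics/w11c.png

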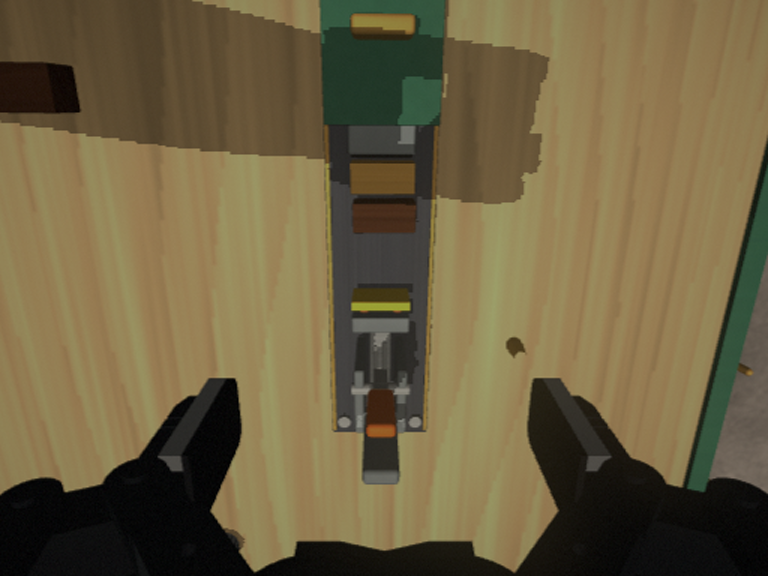

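Both slices are in the row (brass 382,178; dark 384,216). Now rotate 90° and go above the trigger.

drive_tool([
  [[0,0,0.6],[0,0,0]],
  [[0,0,0.6],[0,0,0]],
  [[0,0,0.6],[0,0,0]],
  [[0,0,0.6],[0,0,0]],
  [[0,0,0.6],[0,0,-0.5]],
])

```text
time: 16.0
eef_pos: [0.6235, -0.1232, 0.2881]
tcp_rot: [0.493, 0.506, -0.501, 0.501]
contact_force: [0.7, 0.8, 0.1]
opening: 1.002
```

drive_tool([
  [[0,0,0],[8.3,0,0]],
  [[0,0,0],[8.3,0,0]],
  [[0,0,0],[8.3,0,0]],
  [[0,0,0],[8.3,0,0]],
  [[0,0,0],[8.3,0,0]],
])

```text
time: 16.5
eef_pos: [0.6181, -0.1274, 0.2731]
tcp_rot: [-0.636, -0.292, 0.657, -0.28]
contact_force: [0.6, 0.3, 0.7]
opening: 1.0
```

drive_tool([
  [[0,0,0],[8.3,0,0]],
  [[0,0,0],[8.3,0,0]],
  [[0,0,0],[8.3,0,0]],
  [[0,0,0],[8.3,0,0]],
  [[0,0,0],[8.3,0,0]],
])

```text
time: 17.0
eef_pos: [0.6125, -0.1258, 0.2584]
tcp_rot: [-0.687, -0.035, 0.726, -0.024]
contact_force: [0.3, 0.6, -0.4]
opening: 1.0
```

```bash
python3 - <<'E'
from h import *
go([.6285,-.124,.20],-90)
print(ctrl.get_state()['qpos'].round(2))
E
```

```text
t 17.0 pos [ 0.6125 -0.1258  0.2584] F [ 0.3  0.6 -0.4] op 1.0
 shift units (cur frame) [ 1.148  0.011 -0.385]  (target frame) [ 1.168 -0.035 -0.32 ]  rot deg [4.77 3.17 0.86]
[-0.36  0.2   1.65 -0.01  1.35  1.13]
```

drive_tool([
  [[0.2,0.01,-0.3],[4.8,3.2,0.9]],
  [[0.4,0,-0.06],[0,0,0]],
  [[0.3,0,0],[0,0,0]],
  [[0,0,0],[0,0,0]],
  [[0,0,0],[0,0,0]],
])

```text
time: 17.5
eef_pos: [0.6256, -0.1234, 0.2005]
tcp_rot: [-0.703, 0.001, 0.712, 0.004]
contact_force: [0.2, -1.2, -0.1]
opening: 0.997
```

```bash
python3 - <<'E'
from h import *
go([.6285,-.124,.20],-90)
snap('wrist','wrist12'); crop('wrist12',0,0,512,384,1.5,'w12c')
E
```

```text
t 17.5 pos [ 0.6256 -0.1234  0.2005] F [ 0.2 -1.2 -0.1] op 0.997
 shift units (cur frame) [ 0.01   0.012 -0.058]  (target frame) [ 0.011  0.013 -0.058]  rot deg [-0.4   0.74  0.25]
```

View pics/w12c.png

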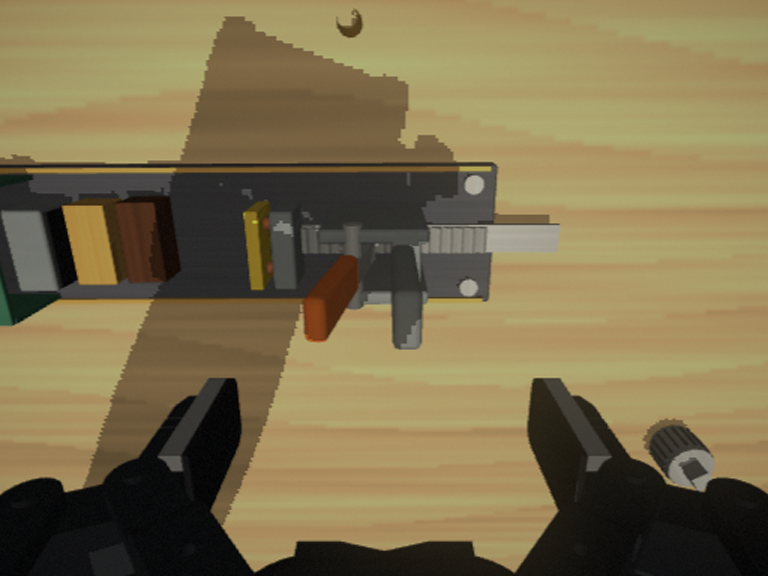

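```bash
python3 - <<'E'
from h import *
w=load('wrist12'); a=lambda u,v,z:at(w,u/1.5,v/1.5,z).round(4)
print('post top rear',a(421,346,.148),'front',a(394,348,.148),'mid x edges',a(420,325,.148))
print('trig top',a(304,338,.148),a(324,341,.148))
print('pad',a(270,288,.047),a(270,205,.047),'fj',a(55,290,.047)) 
E
```

```text
post top rear [ 0.6168 -0.1387  0.148 ] front [ 0.6159 -0.1278  0.148 ] mid x edges [ 0.626  -0.1382  0.148 ]
trig top [ 0.6206 -0.0917  0.148 ] [ 0.6192 -0.0997  0.148 ]
pad [ 0.605  -0.0548  0.047 ] [ 0.6552 -0.0589  0.047 ] fj [0.6045 0.075  0.047 ]
```

drive_tool([
  [[0.3,0.01,-0.06],[0,0.7,0.2]],
  [[0.4,0,0],[0,0,0]],
  [[0.4,0,0],[0,0,0]],
  [[0.2,0,0],[0,0,0]],
  [[0,0,0],[0,0,0]],
])

```text
time: 18.05
eef_pos: [0.6313, -0.1251, 0.1393]
tcp_rot: [0.71, -0.003, -0.704, -0.002]
contact_force: [-0.2, -0.2, -0.7]
opening: 0.998
```

```bash
python3 - <<'E'
from h import *
go([.6285,-.124,.118],-90)
E
```

```text
t 18.05 pos [ 0.6313 -0.1251  0.1393] F [-0.2 -0.2 -0.7] op 0.998
 shift units (cur frame) [ 0.425 -0.023  0.059]  (target frame) [ 0.425 -0.022  0.055]  rot deg [-0.39 -0.48 -0.14]
```

drive_tool([
  [[0.2,-0.02,0.06],[0,-0.4,0]],
  [[0.2,0,0],[0,0,0]],
  [[0,0,0],[0,0,0]],
])

```text
time: 18.35
eef_pos: [0.6297, -0.1246, 0.1208]
tcp_rot: [0.709, -0.004, -0.705, -0.001]
contact_force: [0.6, -0.9, -0.3]
opening: 1.0
```

```bash
python3 - <<'E'
from h import *
go([.6285,-.124,.118],-90)
snap('wrist','wrist13'); crop('wrist13',0,0,512,384,1.5,'w13c')
E
```

```text
t 18.35 pos [ 0.6297 -0.1246  0.1208] F [ 0.6 -0.9 -0.3] op 1.0
 shift units (cur frame) [ 0.055 -0.012  0.024]  (target frame) [ 0.055 -0.012  0.023]  rot deg [-0.38 -0.29 -0.23]
```

View pics/w13c.png

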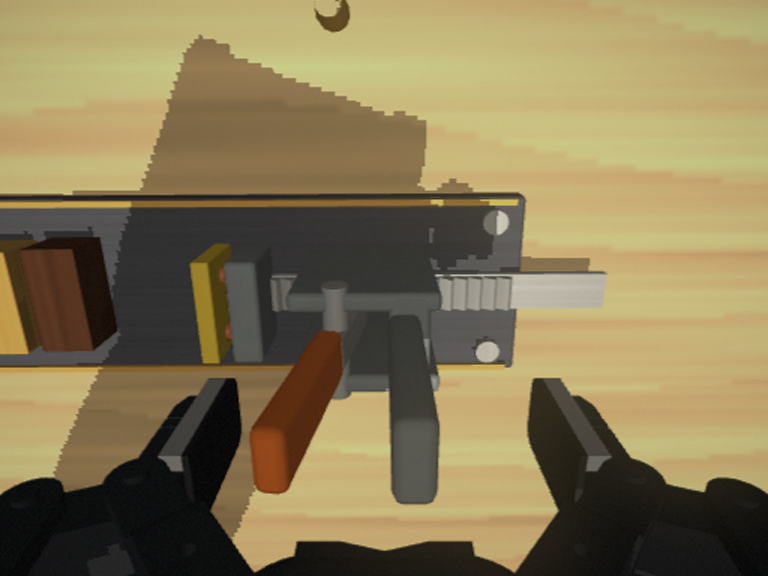

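drive_tool([
  [[0.04,-0.01,0.02],[0,0,0]],
  [[0,0,0],[0,0,0]],
  [[0,0,0],[0,0,0]],
  [[0,0,0],[0,0,0]],
  [[0,0,0],[0,0,0]],
], grip=-1, newtons=30)

```text
time: 18.9
eef_pos: [0.6302, -0.1232, 0.1228]
tcp_rot: [0.71, -0.003, -0.704, -0.002]
contact_force: [1.2, -4.6, -3.2]
opening: 0.351
```

drive_tool([
  [[0,0,0],[0,0,0]],
  [[0,0,0],[0,0,0]],
  [[0,0,0],[0,0,0]],
  [[0,0,0],[0,0,0]],
  [[0,0,0],[0,0,0]],
])

```text
time: 19.4
eef_pos: [0.6302, -0.1232, 0.1228]
tcp_rot: [0.71, -0.003, -0.704, -0.003]
contact_force: [-0.2, -2.2, 0.7]
opening: 0.348
```

```bash
python3 - <<'E'
from h import *
go([.6285,-.124,.118],-90)
snap('wrist','wrist14'); crop('wrist14',0,0,512,384,1.5,'w14c')
E
```

```text
t 19.4 pos [ 0.6302 -0.1232  0.1228] F [-0.2 -2.2  0.7] op 0.348
 shift units (cur frame) [0.095 0.017 0.034]  (target frame) [0.096 0.016 0.034]  rot deg [-0.49 -0.51  0.06]
```

View pics/w14c.png

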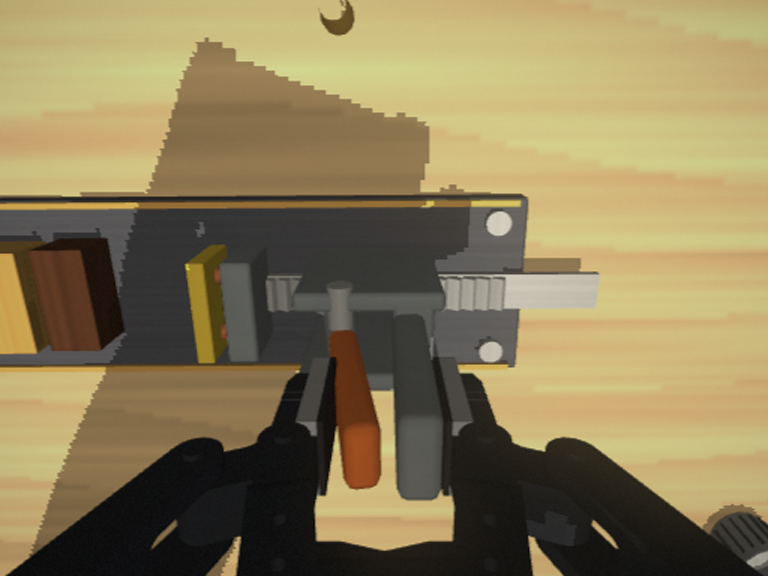

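drive_tool([
  [[0,0,0],[0,0,0]],
  [[0,0,0],[0,0,0]],
  [[0,0,0],[0,0,0]],
  [[0,0,0],[0,0,0]],
  [[0,0,0],[0,0,0]],
], grip=0.75)

```text
time: 19.95
eef_pos: [0.6304, -0.1235, 0.1225]
tcp_rot: [0.71, -0.003, -0.704, -0.001]
contact_force: [-0.1, -0.9, -0.2]
opening: 0.873
```

drive_tool([
  [[0.03,0,0],[0,0,0]],
  [[0,0,0],[0,0,0]],
  [[0,0,0],[0,0,0]],
])

```text
time: 20.25
eef_pos: [0.6305, -0.1237, 0.121]
tcp_rot: [0.711, -0.004, -0.704, -0.001]
contact_force: [0.6, 0.4, 0.1]
opening: 0.872
```

```bash
python3 - <<'E'
from h import *
go([.6285,-.124,.118],-90)
snap('wrist','wrist15'); crop('wrist15',0,0,512,384,1.5,'w15c')
E
```

```text
t 20.25 pos [ 0.6305 -0.1237  0.121 ] F [0.6 0.4 0.1] op 0.872
 shift units (cur frame) [0.06  0.006 0.041]  (target frame) [0.06  0.006 0.04 ]  rot deg [-0.36 -0.56 -0.23]
```

View pics/w15c.png

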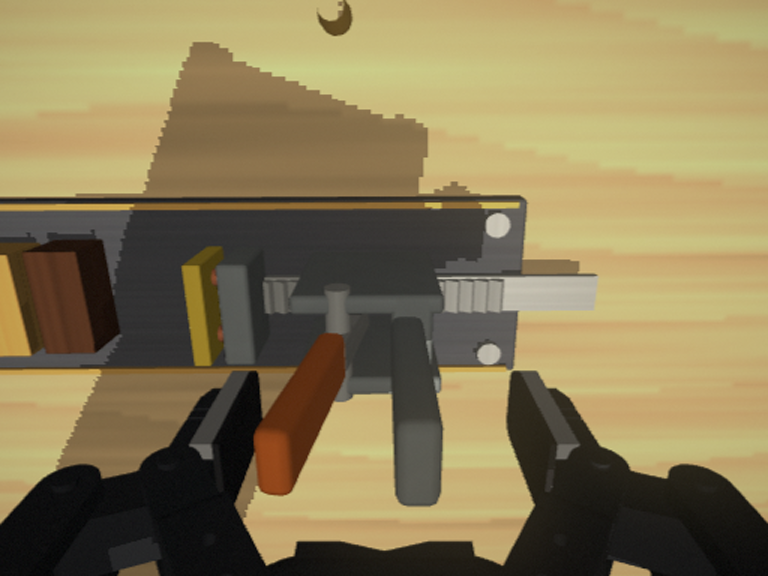

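drive_tool([
  [[0.04,0,0.03],[0,0,0]],
  [[0,0,0],[0,0,0]],
  [[0,0,0],[0,0,0]],
  [[0,0,0],[0,0,0]],
  [[0,0,0],[0,0,0]],
], grip=-1)

```text
time: 20.8
eef_pos: [0.6294, -0.1231, 0.121]
tcp_rot: [0.711, -0.003, -0.703, -0.003]
contact_force: [1.9, 1.8, 0.6]
opening: 0.355
```

drive_tool([
  [[0,0,0],[0,0,0]],
  [[0,0,0],[0,0,0]],
])

```text
time: 21.0
eef_pos: [0.6295, -0.123, 0.1211]
tcp_rot: [0.711, -0.003, -0.703, -0.004]
contact_force: [1.4, -0.2, 0.4]
opening: 0.353
```

drive_tool([
  [[0,0,0],[0,0,0]],
  [[0,0,0],[0,0,0]],
  [[0,0,0],[0,0,0]],
  [[0,0,0],[0,0,0]],
  [[0,0,0],[0,0,0]],
], grip=0.75)

```text
time: 21.5
eef_pos: [0.6289, -0.1232, 0.1201]
tcp_rot: [0.711, -0.003, -0.704, -0.002]
contact_force: [0.3, -0.0, -0.5]
opening: 0.874
```

drive_tool([
  [[0,0,0],[0,0,0]],
  [[0,0,0],[0,0,0]],
])

```text
time: 21.7
eef_pos: [0.629, -0.1233, 0.1202]
tcp_rot: [0.711, -0.003, -0.704, -0.001]
contact_force: [-0.3, 0.3, -0.2]
opening: 0.869
```

drive_tool([
  [[0,0,0],[0,0,0]],
  [[0,0,0],[0,0,0]],
  [[0,0,0],[0,0,0]],
  [[0,0,0],[0,0,0]],
  [[0,0,0],[0,0,0]],
], grip=-1)

```text
time: 22.2
eef_pos: [0.6295, -0.1232, 0.1226]
tcp_rot: [0.711, -0.003, -0.703, -0.003]
contact_force: [0.6, 1.5, 0.3]
opening: 0.348
```

drive_tool([
  [[0,0,0],[0,0,0]],
  [[0,0,0],[0,0,0]],
])

```text
time: 22.4
eef_pos: [0.6296, -0.1232, 0.1226]
tcp_rot: [0.711, -0.002, -0.703, -0.004]
contact_force: [1.0, -2.4, 0.6]
opening: 0.344
```

drive_tool([
  [[0,0,0],[0,0,0]],
  [[0,0,0],[0,0,0]],
  [[0,0,0],[0,0,0]],
  [[0,0,0],[0,0,0]],
  [[0,0,0],[0,0,0]],
], grip=0.75)

```text
time: 22.9
eef_pos: [0.6294, -0.1232, 0.1222]
tcp_rot: [0.711, -0.003, -0.703, -0.002]
contact_force: [0.2, -1.1, -0.3]
opening: 0.877
```

drive_tool([
  [[0,0,0],[0,0,0]],
  [[0,0,0],[0,0,0]],
])

```text
time: 23.1
eef_pos: [0.6295, -0.1233, 0.1224]
tcp_rot: [0.711, -0.003, -0.703, -0.001]
contact_force: [-0.3, -0.1, -0.7]
opening: 0.873
```

```bash
python3 - <<'E'
from h import *
go([.6285,-.124,.118],-90)
snap('wrist','wrist16'); crop('wrist16',0,0,512,384,1.5,'w16c')
E
```

```text
t 23.1 pos [ 0.6295 -0.1233  0.1224] F [-0.3 -0.1 -0.7] op 0.873
 shift units (cur frame) [0.087 0.014 0.021]  (target frame) [0.088 0.014 0.02 ]  rot deg [-0.35 -0.62 -0.15]
```

View pics/w16c.png

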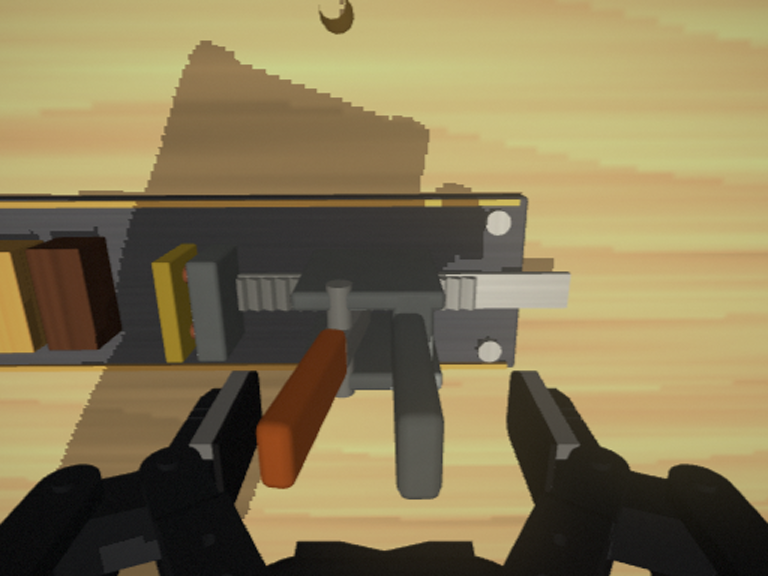

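drive_tool([
  [[0.06,0,0.02],[0,-0.3,0]],
  [[0,0,0],[0,0,0]],
  [[0,0,0],[0,0,0]],
  [[0,0,0],[0,0,0]],
  [[0,0,0],[0,0,0]],
], grip=-1)

```text
time: 23.65
eef_pos: [0.629, -0.1231, 0.1214]
tcp_rot: [0.709, -0.003, -0.705, -0.003]
contact_force: [0.4, 1.9, 0.2]
opening: 0.353
```

drive_tool([
  [[0,0,0],[0,0,0]],
  [[0,0,0],[0,0,0]],
])

```text
time: 23.85
eef_pos: [0.629, -0.1231, 0.1214]
tcp_rot: [0.709, -0.002, -0.705, -0.004]
contact_force: [-0.6, -0.9, 1.3]
opening: 0.354
```

drive_tool([
  [[0,0,0],[0,0,0]],
  [[0,0,0],[0,0,0]],
  [[0,0,0],[0,0,0]],
  [[0,0,0],[0,0,0]],
  [[0,0,0],[0,0,0]],
], grip=0.75)

```text
time: 24.35
eef_pos: [0.6285, -0.123, 0.1203]
tcp_rot: [0.709, -0.003, -0.706, -0.002]
contact_force: [0.4, 0.1, -0.1]
opening: 0.875
```

drive_tool([
  [[0,0,0],[0,0,0]],
  [[0,0,0],[0,0,0]],
])

```text
time: 24.55
eef_pos: [0.6286, -0.1231, 0.1203]
tcp_rot: [0.709, -0.003, -0.706, -0.001]
contact_force: [0.2, 0.9, 0.8]
opening: 0.872
```

drive_tool([
  [[0,0,0],[0,0,0]],
  [[0,0,0],[0,0,0]],
  [[0,0,0],[0,0,0]],
  [[0,0,0],[0,0,0]],
  [[0,0,0],[0,0,0]],
], grip=-1)

```text
time: 25.05
eef_pos: [0.6292, -0.1233, 0.1229]
tcp_rot: [0.709, -0.003, -0.705, -0.003]
contact_force: [1.3, 1.3, -0.5]
opening: 0.345
```

drive_tool([
  [[0,0,0],[0,0,0]],
  [[0,0,0],[0,0,0]],
])

```text
time: 25.25
eef_pos: [0.6292, -0.1232, 0.1229]
tcp_rot: [0.709, -0.002, -0.705, -0.004]
contact_force: [-0.5, -2.0, 0.7]
opening: 0.346
```

drive_tool([
  [[0,0,0],[0,0,0]],
  [[0,0,0],[0,0,0]],
  [[0,0,0],[0,0,0]],
  [[0,0,0],[0,0,0]],
  [[0,0,0],[0,0,0]],
], grip=0.75)

```text
time: 25.75
eef_pos: [0.629, -0.1231, 0.1224]
tcp_rot: [0.709, -0.003, -0.705, -0.002]
contact_force: [-0.8, -0.3, -0.6]
opening: 0.876
```

drive_tool([
  [[0,0,0],[0,0,0]],
  [[0,0,0],[0,0,0]],
])

```text
time: 25.95
eef_pos: [0.6291, -0.1233, 0.1226]
tcp_rot: [0.709, -0.003, -0.705, -0.001]
contact_force: [-0.1, -0.3, 0.1]
opening: 0.875
```

drive_tool([
  [[0.03,0,0],[0,0,0]],
  [[0,0,0],[0,0,0]],
  [[0,0,0],[0,0,0]],
  [[0,0,0],[0,0,0]],
  [[0,0,0],[0,0,0]],
], grip=-1)

```text
time: 26.45
eef_pos: [0.6297, -0.1233, 0.1233]
tcp_rot: [0.709, -0.002, -0.705, -0.003]
contact_force: [1.6, 3.1, 0.0]
opening: 0.347
```

drive_tool([
  [[0,0,0],[0,0,0]],
  [[0,0,0],[0,0,0]],
])

```text
time: 26.65
eef_pos: [0.6297, -0.1232, 0.1233]
tcp_rot: [0.709, -0.002, -0.705, -0.003]
contact_force: [-0.2, -0.8, 0.2]
opening: 0.348
```

drive_tool([
  [[0,0,0],[0,0,0]],
  [[0,0,0],[0,0,0]],
  [[0,0,0],[0,0,0]],
  [[0,0,0],[0,0,0]],
  [[0,0,0],[0,0,0]],
], grip=0.75)

```text
time: 27.15
eef_pos: [0.6294, -0.1232, 0.1225]
tcp_rot: [0.709, -0.003, -0.705, -0.001]
contact_force: [-0.9, 0.6, -0.4]
opening: 0.874
```

drive_tool([
  [[0,0,0],[0,0,0]],
  [[0,0,0],[0,0,0]],
])

```text
time: 27.35
eef_pos: [0.6295, -0.1234, 0.1226]
tcp_rot: [0.709, -0.003, -0.705, -0.001]
contact_force: [0.7, 0.7, -0.9]
opening: 0.873
```

```bash
python3 - <<'E'
from h import *
go([.6285,-.124,.118],-90)
snap('wrist','wrist17'); crop('wrist17',0,0,512,384,1.5,'w17c')
E
```

```text
t 27.35 pos [ 0.6295 -0.1234  0.1226] F [ 0.7  0.7 -0.9] op 0.873
 shift units (cur frame) [0.092 0.013 0.02 ]  (target frame) [0.092 0.013 0.019]  rot deg [-0.32 -0.32 -0.12]
```

View pics/w17c.png

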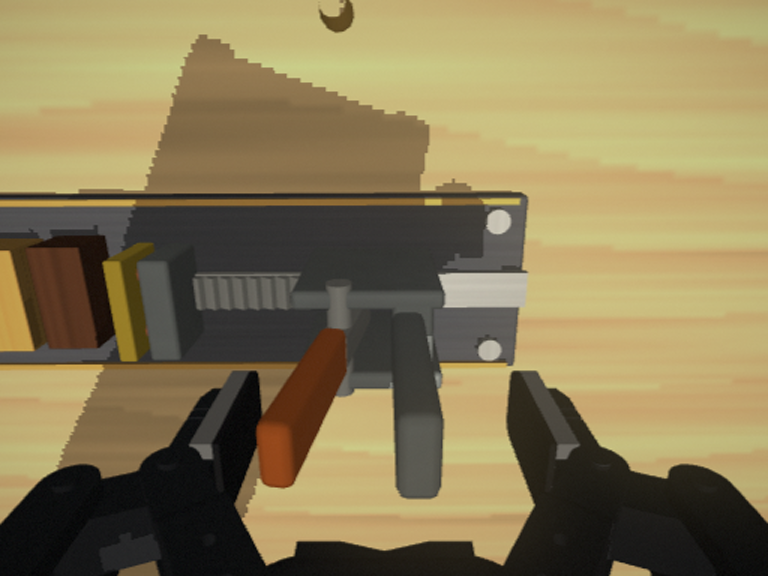

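drive_tool([
  [[0.07,0,0.02],[0,0,0]],
  [[0,0,0],[0,0,0]],
  [[0,0,0],[0,0,0]],
  [[0,0,0],[0,0,0]],
  [[0,0,0],[0,0,0]],
], grip=-1)

```text
time: 27.9
eef_pos: [0.629, -0.1231, 0.1212]
tcp_rot: [0.71, -0.002, -0.705, -0.003]
contact_force: [0.8, 2.5, 0.4]
opening: 0.353
```

drive_tool([
  [[0,0,0],[0,0,0]],
  [[0,0,0],[0,0,0]],
])

```text
time: 28.1
eef_pos: [0.629, -0.123, 0.1212]
tcp_rot: [0.71, -0.002, -0.705, -0.004]
contact_force: [0.7, -0.9, 0.6]
opening: 0.346
```

drive_tool([
  [[0,0,0],[0,0,0]],
  [[0,0,0],[0,0,0]],
  [[0,0,0],[0,0,0]],
  [[0,0,0],[0,0,0]],
  [[0,0,0],[0,0,0]],
], grip=0.75)

```text
time: 28.6
eef_pos: [0.6284, -0.123, 0.1201]
tcp_rot: [0.709, -0.002, -0.705, -0.002]
contact_force: [-0.5, -0.2, -0.5]
opening: 0.873
```

drive_tool([
  [[0,0,0],[0,0,0]],
  [[0,0,0],[0,0,0]],
])

```text
time: 28.8
eef_pos: [0.6285, -0.1232, 0.1202]
tcp_rot: [0.709, -0.002, -0.705, -0.002]
contact_force: [-0.7, -0.1, 0.9]
opening: 0.876
```

drive_tool([
  [[0,0,0],[0,0,0]],
  [[0,0,0],[0,0,0]],
  [[0,0,0],[0,0,0]],
  [[0,0,0],[0,0,0]],
  [[0,0,0],[0,0,0]],
], grip=-1)

```text
time: 29.3
eef_pos: [0.6291, -0.1232, 0.1226]
tcp_rot: [0.709, -0.002, -0.705, -0.003]
contact_force: [1.6, 1.9, -0.4]
opening: 0.344
```

drive_tool([
  [[0,0,0],[0,0,0]],
  [[0,0,0],[0,0,0]],
])

```text
time: 29.5
eef_pos: [0.6291, -0.1232, 0.1226]
tcp_rot: [0.709, -0.002, -0.705, -0.004]
contact_force: [-0.0, -1.8, 0.3]
opening: 0.351
```

drive_tool([
  [[0,0,0],[0,0,0]],
  [[0,0,0],[0,0,0]],
  [[0,0,0],[0,0,0]],
  [[0,0,0],[0,0,0]],
  [[0,0,0],[0,0,0]],
], grip=0.75)

```text
time: 30.0
eef_pos: [0.6289, -0.1232, 0.1221]
tcp_rot: [0.709, -0.002, -0.705, -0.002]
contact_force: [0.9, -0.1, 0.6]
opening: 0.87
```

drive_tool([
  [[0,0,0],[0,0,0]],
  [[0,0,0],[0,0,0]],
])

```text
time: 30.2
eef_pos: [0.629, -0.1233, 0.1222]
tcp_rot: [0.709, -0.002, -0.705, -0.001]
contact_force: [-0.3, 0.2, 0.3]
opening: 0.875
```

```bash
python3 - <<'E'
from h import *
go([.6285,-.124,.118],-90)
snap('wrist','wrist18'); crop('wrist18',0,100,360,256,2.2,'w18c')
snap('side','side18'); crop('side18',220,130,370,260,5,'s18c')
E
```

```text
t 30.2 pos [ 0.629  -0.1233  0.1222] F [-0.3  0.2  0.3] op 0.875
 shift units (cur frame) [0.085 0.014 0.01 ]  (target frame) [0.085 0.014 0.01 ]  rot deg [-0.31 -0.36 -0.07]
```

View pics/w18c.png

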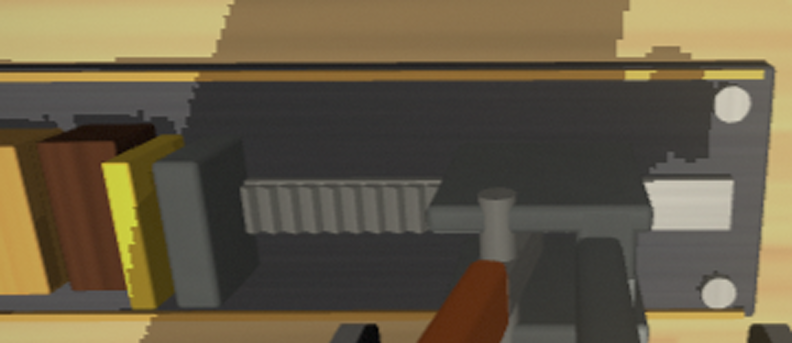

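View pics/s18c.png

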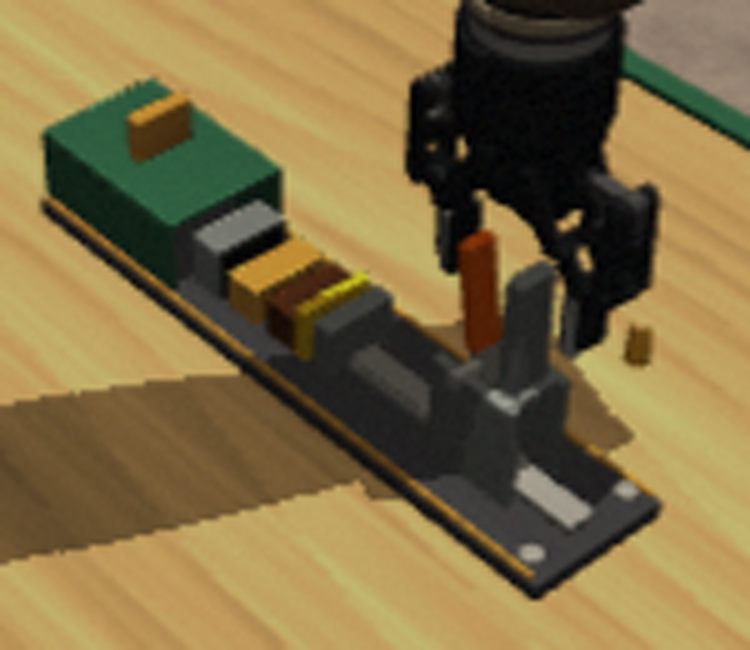

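drive_tool([
  [[0.07,0,0.01],[0,0,0]],
  [[0,0,0],[0,0,0]],
  [[0,0,0],[0,0,0]],
  [[0,0,0],[0,0,0]],
  [[0,0,0],[0,0,0]],
], grip=-1)

```text
time: 30.8
eef_pos: [0.6291, -0.1231, 0.1208]
tcp_rot: [0.71, -0.002, -0.705, -0.003]
contact_force: [0.3, 2.0, 0.7]
opening: 0.348
```

drive_tool([
  [[0,0,0],[0,0,0]],
  [[0,0,0],[0,0,0]],
])

```text
time: 31.0
eef_pos: [0.6291, -0.123, 0.1208]
tcp_rot: [0.71, -0.001, -0.705, -0.004]
contact_force: [0.8, -0.7, 1.3]
opening: 0.351
```

drive_tool([
  [[0,0,0],[0,0,0]],
  [[0,0,0],[0,0,0]],
  [[0,0,0],[0,0,0]],
  [[0,0,0],[0,0,0]],
  [[0,0,0],[0,0,0]],
], grip=0.75)

```text
time: 31.5
eef_pos: [0.6285, -0.1228, 0.1197]
tcp_rot: [0.709, -0.002, -0.705, -0.002]
contact_force: [-0.9, 0.5, 0.6]
opening: 0.874
```

drive_tool([
  [[0,0,0],[0,0,0]],
  [[0,0,0],[0,0,0]],
])

```text
time: 31.7
eef_pos: [0.6286, -0.123, 0.1198]
tcp_rot: [0.709, -0.002, -0.705, -0.002]
contact_force: [1.2, 0.1, 0.3]
opening: 0.873
```

drive_tool([
  [[0,0,0],[0,0,0]],
  [[0,0,0],[0,0,0]],
  [[0,0,0],[0,0,0]],
  [[0,0,0],[0,0,0]],
  [[0,0,0],[0,0,0]],
], grip=-1)

```text
time: 32.2
eef_pos: [0.6292, -0.1232, 0.1223]
tcp_rot: [0.71, -0.002, -0.705, -0.003]
contact_force: [1.2, 1.7, -0.7]
opening: 0.348
```

drive_tool([
  [[0,0,0],[0,0,0]],
  [[0,0,0],[0,0,0]],
])

```text
time: 32.4
eef_pos: [0.6292, -0.1231, 0.1223]
tcp_rot: [0.71, -0.001, -0.705, -0.004]
contact_force: [-0.6, -1.7, 1.3]
opening: 0.35
```

drive_tool([
  [[0,0,0],[0,0,0]],
  [[0,0,0],[0,0,0]],
  [[0,0,0],[0,0,0]],
  [[0,0,0],[0,0,0]],
  [[0,0,0],[0,0,0]],
], grip=0.75)

```text
time: 32.9
eef_pos: [0.629, -0.1231, 0.1219]
tcp_rot: [0.709, -0.002, -0.705, -0.002]
contact_force: [0.5, 0.0, -0.4]
opening: 0.872
```

drive_tool([
  [[0,0,0],[0,0,0]],
  [[0,0,0],[0,0,0]],
])

```text
time: 33.1
eef_pos: [0.6291, -0.1232, 0.122]
tcp_rot: [0.709, -0.002, -0.705, -0.002]
contact_force: [0.9, 0.3, 0.5]
opening: 0.873
```

```bash
python3 - <<'E'
from h import *
go([.6285,-.124,.118],-90)
snap('wrist','wrist19'); crop('wrist19',0,100,360,256,2.2,'w19c')
snap('side','side19'); crop('side19',220,130,370,260,5,'s19c')
E
```

```text
t 33.1 pos [ 0.6291 -0.1232  0.122 ] F [0.9 0.3 0.5] op 0.873
 shift units (cur frame) [0.08  0.015 0.013]  (target frame) [0.08  0.015 0.012]  rot deg [-0.28 -0.38 -0.03]
```

View pics/w19c.png

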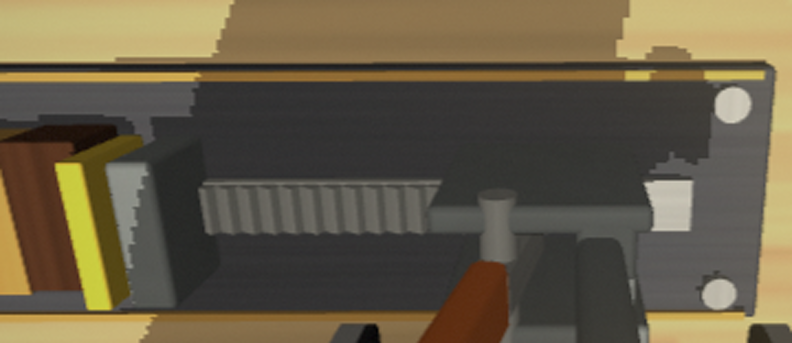

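View pics/s19c.png

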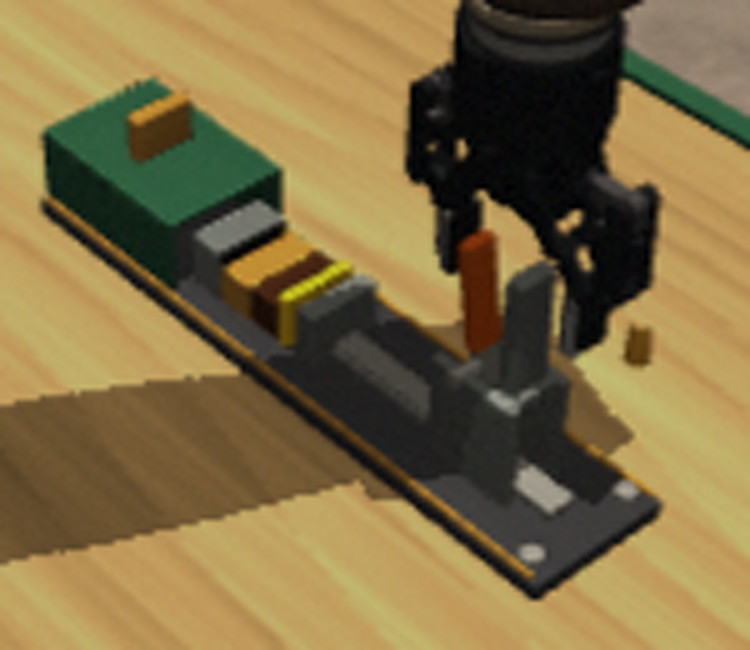

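drive_tool([
  [[0.07,0,0.01],[0,0,0]],
  [[0,0,0],[0,0,0]],
  [[0,0,0],[0,0,0]],
  [[0,0,0],[0,0,0]],
  [[0,0,0],[0,0,0]],
], grip=-1)

```text
time: 33.7
eef_pos: [0.6292, -0.1231, 0.1206]
tcp_rot: [0.71, -0.002, -0.704, -0.004]
contact_force: [0.7, 1.7, 0.7]
opening: 0.355
```

drive_tool([
  [[0,0,0],[0,0,0]],
  [[0,0,0],[0,0,0]],
  [[0,0,0],[0,0,0]],
  [[0,0,0],[0,0,0]],
  [[0,0,0],[0,0,0]],
])

```text
time: 34.2
eef_pos: [0.6292, -0.123, 0.1206]
tcp_rot: [0.71, -0.001, -0.704, -0.004]
contact_force: [0.3, -1.9, 1.3]
opening: 0.352
```

drive_tool([
  [[0,0,0],[0,0,0]],
  [[0,0,0],[0,0,0]],
  [[0,0,0],[0,0,0]],
  [[0,0,0],[0,0,0]],
  [[0,0,0],[0,0,0]],
], grip=0.75)

```text
time: 34.7
eef_pos: [0.6286, -0.1228, 0.1194]
tcp_rot: [0.709, -0.001, -0.705, -0.002]
contact_force: [0.2, -0.9, -0.4]
opening: 0.874
```

drive_tool([
  [[0,0,0],[0,0,0]],
  [[0,0,0],[0,0,0]],
])

```text
time: 34.9
eef_pos: [0.6286, -0.123, 0.1195]
tcp_rot: [0.709, -0.002, -0.705, -0.002]
contact_force: [-0.6, 0.1, 0.6]
opening: 0.874
```

```bash
python3 - <<'E'
from h import *
go([.6285,-.124,.118],-90)
snap('wrist','wrist20'); crop('wrist20',0,100,360,256,2.2,'w20c')
E
```

```text
t 34.9 pos [ 0.6286 -0.123   0.1195] F [-0.6  0.1  0.6] op 0.874
 shift units (cur frame) [0.029 0.02  0.002]  (target frame) [0.029 0.02  0.002]  rot deg [-0.29 -0.34  0.03]
```

View pics/w20c.png

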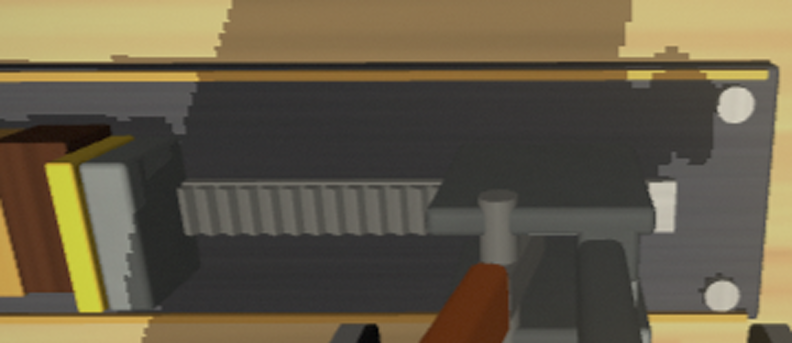

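drive_tool([
  [[0.03,0.01,0],[0,0,0]],
  [[0,0,0],[0,0,0]],
  [[0,0,0],[0,0,0]],
  [[0,0,0],[0,0,0]],
  [[0,0,0],[0,0,0]],
], grip=-1)

```text
time: 35.45
eef_pos: [0.6293, -0.121, 0.1206]
tcp_rot: [0.709, 0.0, -0.705, -0.005]
contact_force: [-1.0, -1.7, 0.1]
opening: 0.398
```

drive_tool([
  [[0,0,0],[0,0,0]],
  [[0,0,0],[0,0,0]],
  [[0,0,0],[0,0,0]],
  [[0,0,0],[0,0,0]],
  [[0,0,0],[0,0,0]],
])

```text
time: 35.95
eef_pos: [0.6292, -0.1212, 0.1207]
tcp_rot: [0.709, 0.001, -0.705, -0.005]
contact_force: [0.3, -1.4, 0.8]
opening: 0.395
```

drive_tool([
  [[0,0,0],[0,0,0]],
  [[0,0,0],[0,0,0]],
  [[0,0,0],[0,0,0]],
  [[0,0,0],[0,0,0]],
  [[0,0,0],[0,0,0]],
], grip=0.75)

```text
time: 36.45
eef_pos: [0.6289, -0.1209, 0.1195]
tcp_rot: [0.709, 0.0, -0.705, -0.004]
contact_force: [1.2, -0.4, -0.7]
opening: 0.878
```

drive_tool([
  [[0,0,0],[0,0,0]],
  [[0,0,0],[0,0,0]],
])

```text
time: 36.65
eef_pos: [0.629, -0.1212, 0.1197]
tcp_rot: [0.709, 0.0, -0.705, -0.004]
contact_force: [0.9, -0.4, -1.0]
opening: 0.873
```

```bash
python3 - <<'E'
from h import *
go([.6285,-.124,.118],-90)
snap('wrist','wrist21'); crop('wrist21',0,100,360,256,2.2,'w21c')
E
```

```text
t 36.65 pos [ 0.629  -0.1212  0.1197] F [ 0.9 -0.4 -1. ] op 0.873
 shift units (cur frame) [0.034 0.057 0.01 ]  (target frame) [0.034 0.057 0.01 ]  rot deg [-0.29 -0.33  0.3 ]
```

View pics/w21c.png

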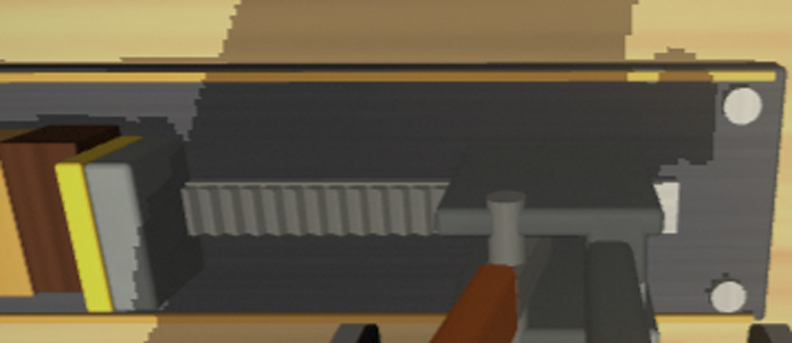

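The trigger stopped short (opening 0.397) and the pad has gone from 50 px to 28 px wide, so it is essentially home and the row is tight. Raising clear before going to the cover.

drive_tool([
  [[-0.3,0,0],[0,0,0]],
  [[-0.6,0,0],[0,0,0]],
  [[-0.8,0,0],[0,0,0]],
  [[-0.7,0,0],[0,0,0]],
  [[-0.3,0,0],[0,0,0]],
], grip=1)

```text
time: 37.2
eef_pos: [0.6266, -0.1215, 0.2591]
tcp_rot: [-0.707, -0.001, 0.707, 0.004]
contact_force: [0.3, -0.1, 0.9]
opening: 1.0
```

drive_tool([
  [[0,-0.6,0],[0,0,0]],
  [[0,-0.6,0],[0,0,0]],
  [[0,-0.6,0],[0,0,0]],
  [[0,-0.6,0],[0,0,0]],
  [[0,-0.6,0],[0,0,0]],
])

```text
time: 37.7
eef_pos: [0.6294, 0.0282, 0.2668]
tcp_rot: [0.711, -0.004, -0.704, -0.006]
contact_force: [0.5, -0.4, 0.1]
opening: 1.002
```

drive_tool([
  [[0,-0.6,0],[0,0,0]],
  [[0,-0.6,0],[0,0,0]],
  [[0,-0.6,0],[0,0,0]],
  [[0,0,0],[0,0,0]],
])

```text
time: 38.1
eef_pos: [0.6289, 0.1252, 0.2666]
tcp_rot: [0.71, -0.002, -0.704, -0.005]
contact_force: [-0.0, -1.0, 0.0]
opening: 1.006
```

```bash
python3 - <<'E'
from h import *
go([.6285,.1545,.18],-90)
snap('wrist','wrist22'); crop('wrist22',0,0,512,384,1.5,'w22c')
E
```

```text
t 38.1 pos [0.6289 0.1252 0.2666] F [-0. -1.  0.] op 1.006
 shift units (cur frame) [ 1.734 -0.579  0.028]  (target frame) [ 1.732 -0.586  0.008]  rot deg [-0.54 -0.47  0.23]
```

View pics/w22c.png

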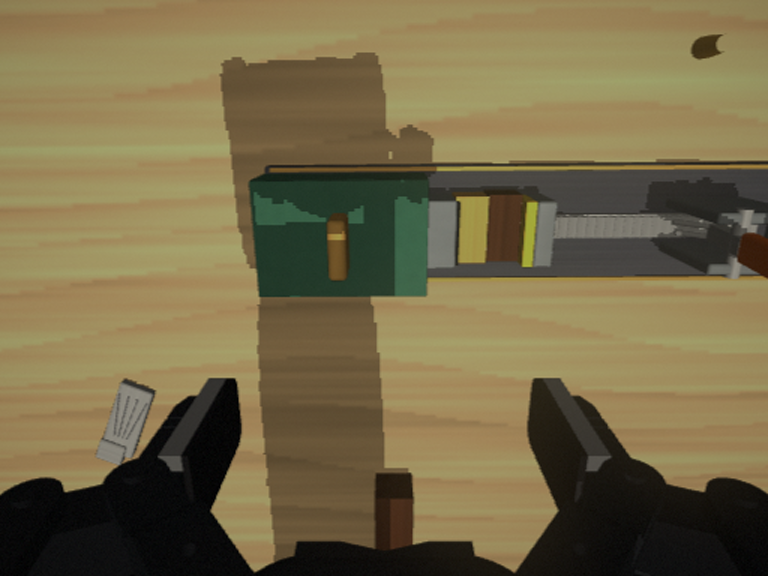

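```bash
python3 - <<'E'
from h import *
w=load('wrist22'); a=lambda u,v,z:at(w,u/1.5,v/1.5,z).round(4)
print(a(328,279,.09),a(346,279,.09),a(337,240,.09)); print('fj, pad',a(457,265,.036),a(525,265,.047),a(536,265,.047))
go([.6285,.1545,.18],-90)
E
```

```text
[0.6099 0.1614 0.09  ] [0.6098 0.1498 0.09  ] [0.6356 0.1546 0.09  ]
fj, pad [0.6026 0.0709 0.036 ] [0.6054 0.0231 0.047 ] [0.6054 0.0152 0.047 ]
t 38.15 pos [0.6291 0.1236 0.2665] F [-0.4  0.4 -0.9] op 1.002
 shift units (cur frame) [ 1.732 -0.612  0.032]  (target frame) [ 1.73  -0.617  0.011]  rot deg [-0.6  -0.47  0.16]
```

drive_tool([
  [[0.3,-0.63,0.02],[-0.5,-0.4,0]],
  [[0.6,0,0],[0,0,0]],
  [[0.6,0,0],[0,0,0]],
  [[0.6,0,0],[0,0,0]],
  [[0.6,0,0],[0,0,0]],
])

```text
time: 38.65
eef_pos: [0.634, 0.1521, 0.1353]
tcp_rot: [0.713, -0.001, -0.701, -0.002]
contact_force: [0.0, -0.5, 0.2]
opening: 1.001
```

drive_tool([
  [[0,0,0],[0,0,0]],
  [[0,0,0],[0,0,0]],
])

```text
time: 38.85
eef_pos: [0.6311, 0.1495, 0.1301]
tcp_rot: [0.709, -0.002, -0.705, -0.002]
contact_force: [0.4, -0.3, 0.8]
opening: 1.001
```

```bash
python3 - <<'E'
from h import *
go([.629,.1555,.08],-90)
E
```

```text
t 38.85 pos [0.6311 0.1495 0.1301] F [ 0.4 -0.3  0.8] op 1.001
 shift units (cur frame) [ 1.001 -0.12   0.048]  (target frame) [ 1.002 -0.12   0.042]  rot deg [-0.38 -0.31 -0.02]
```

drive_tool([
  [[0.3,-0.12,0.04],[0,0,0]],
  [[0.3,0,0],[0,0,0]],
  [[0.25,0,0],[0,0,0]],
  [[0.1,0,0],[0,0,0]],
  [[0,0,0],[0,0,0]],
])

```text
time: 39.35
eef_pos: [0.6324, 0.1553, 0.0839]
tcp_rot: [0.712, -0.003, -0.702, -0.003]
contact_force: [-1.3, 0.1, 0.2]
opening: 1.0
```

```bash
python3 - <<'E'
from h import *
go([.629,.1555,.08],-90)
snap('wrist','wrist23'); crop('wrist23',0,0,512,384,1.5,'w23c')
E
```

```text
t 39.35 pos [0.6324 0.1553 0.0839] F [-1.3  0.1  0.2] op 1.0
 shift units (cur frame) [ 0.078 -0.003  0.068]  (target frame) [ 0.078 -0.003  0.067]  rot deg [-0.43 -0.76  0.01]
```

View pics/w23c.png

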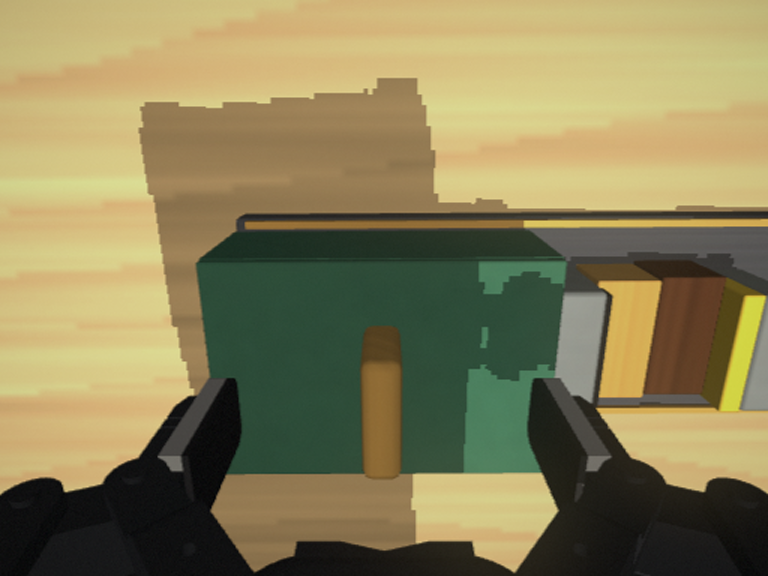

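Tab is centred between the fingers (382). Gripping gently.

drive_tool([
  [[0.06,0,0.06],[0,-0.5,0]],
  [[0,0,0],[0,0,0]],
  [[0,0,0],[0,0,0]],
  [[0,0,0],[0,0,0]],
  [[0,0,0],[0,0,0]],
], grip=-1, newtons=25)

```text
time: 39.9
eef_pos: [0.6306, 0.1556, 0.0831]
tcp_rot: [0.71, -0.002, -0.704, -0.003]
contact_force: [-0.3, 8.4, 1.1]
opening: 0.139
```

drive_tool([
  [[0,0,0],[0,0,0]],
  [[0,0,0],[0,0,0]],
  [[0,0,0],[0,0,0]],
])

```text
time: 40.2
eef_pos: [0.6306, 0.1556, 0.0832]
tcp_rot: [0.71, -0.002, -0.704, -0.002]
contact_force: [-0.9, 0.3, -0.5]
opening: 0.134
```

drive_tool([
  [[0,0.2,0],[0,0,0]],
  [[0,0.3,0],[0,0,0]],
  [[0,0.3,0],[0,0,0]],
])

```text
time: 40.5
eef_pos: [0.6305, 0.1158, 0.0832]
tcp_rot: [0.71, -0.0, -0.704, -0.002]
contact_force: [0.8, 2.9, -1.1]
opening: 0.132
```

```bash
python3 - <<'E'
from h import *
go([.629,.0365,.083],-90)
E
```

```text
t 40.5 pos [0.6305 0.1158 0.0832] F [ 0.8  2.9 -1.1] op 0.132
 shift units (cur frame) [-1.000e-03  1.587e+00  2.400e-02]  (target frame) [0.004 1.587 0.03 ]  rot deg [-0.23 -0.54  0.16]
```

drive_tool([
  [[0,0.35,0],[0,0,0]],
  [[0,0.35,0],[0,0,0]],
  [[0,0.35,0],[0,0,0]],
  [[0,0.25,0],[0,0,0]],
  [[0,0.12,0],[0,0,0]],
])

```text
time: 41.0
eef_pos: [0.6303, 0.0383, 0.0832]
tcp_rot: [0.711, -0.0, -0.703, -0.008]
contact_force: [3.2, 27.8, -0.4]
opening: 0.135
```

drive_tool([
  [[0,0.1,0],[0,0,0]],
  [[0,0.08,0],[0,0,0]],
  [[0,0.06,0],[0,0,0]],
  [[0,0.04,0],[0,0,0]],
])

```text
time: 41.4
eef_pos: [0.6303, 0.0385, 0.0832]
tcp_rot: [0.712, 0.01, -0.702, -0.021]
contact_force: [2.3, 7.6, -0.9]
opening: 0.13
```

```bash
python3 - <<'E'
from h import *
go([.629,.0365,.083],-90)
snap('side','side24'); crop('side24',220,130,370,260,5,'s24c')
E
```

```text
t 41.4 pos [0.6303 0.0385 0.0832] F [ 2.3  7.6 -0.9] op 0.13
 shift units (cur frame) [0.002 0.04  0.025]  (target frame) [0.004 0.039 0.026]  rot deg [-0.93 -0.85  2.48]
```

View pics/s24c.png

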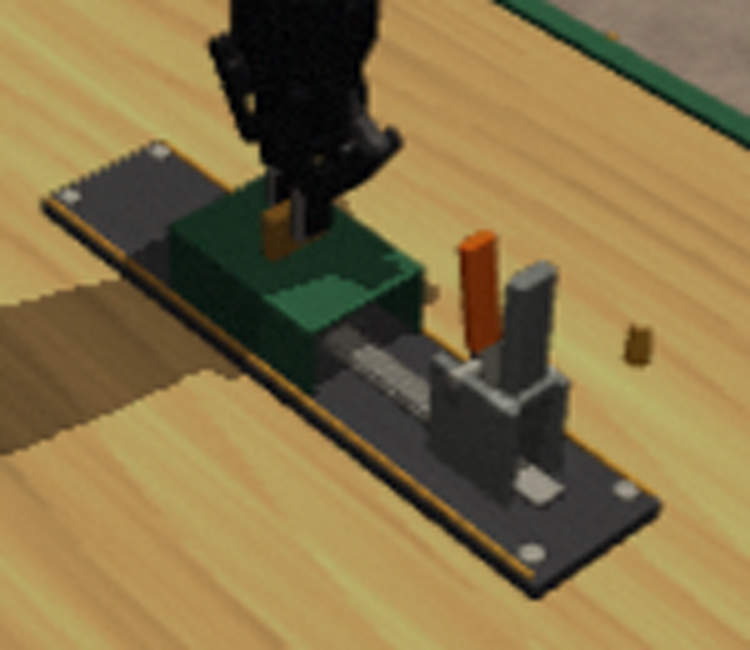

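Against its stop after 117 mm of travel. Release and lift straight up.

drive_tool([
  [[0,0,0],[0,0,0]],
  [[0,0,0],[0,0,0]],
  [[0,0,0],[0,0,0]],
  [[0,0,0],[0,0,0]],
  [[0,0,0],[0,0,0]],
], grip=0.3)

```text
time: 41.95
eef_pos: [0.6296, 0.0357, 0.0833]
tcp_rot: [0.711, 0.008, -0.702, -0.021]
contact_force: [-0.6, 0.2, 0.7]
opening: 0.651
```

drive_tool([
  [[-0.3,0,0],[0,0,0]],
  [[-0.6,0,0],[0,0,0]],
  [[-0.8,0,0],[0,0,0]],
  [[-0.8,0,0],[0,0,0]],
  [[-0.8,0,0],[0,0,0]],
])

```text
time: 42.45
eef_pos: [0.6233, 0.0279, 0.2486]
tcp_rot: [-0.706, -0.008, 0.708, 0.022]
contact_force: [1.2, -0.8, 0.4]
opening: 0.648
```

drive_tool([
  [[-0.5,-0.5,0],[0,0,0]],
  [[0,-0.5,0],[0,0,0]],
  [[0,-0.5,0],[0,0,0]],
  [[0,0,0],[0,0,0]],
  [[0,0,0],[0,0,0]],
])

```text
time: 42.95
eef_pos: [0.6289, 0.1017, 0.2972]
tcp_rot: [0.715, 0.007, -0.699, -0.022]
contact_force: [-0.1, -0.5, -0.3]
opening: 0.654
```

```bash
python3 - <<'E'
from h import *
go([.629,.0365,.083],-90)
snap('side','side25'); crop('side25',220,130,370,260,5,'s25c')
snap('wrist','wrist25'); crop('wrist25',0,0,512,384,1.5,'w25c')
E
```

```text
t 42.95 pos [0.6289 0.1017 0.2972] F [-0.1 -0.5 -0.3] op 0.654
 shift units (cur frame) [4.227 1.476 0.069]  (target frame) [ 4.283e+00  1.304e+00 -1.000e-03]  rot deg [-1.24 -1.35  2.3 ]
```

View pics/s25c.png

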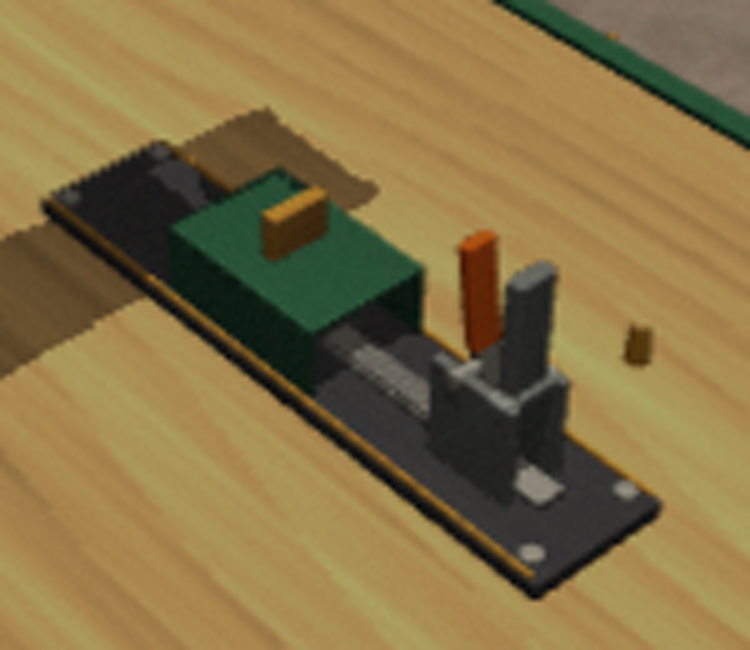

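View pics/w25c.png

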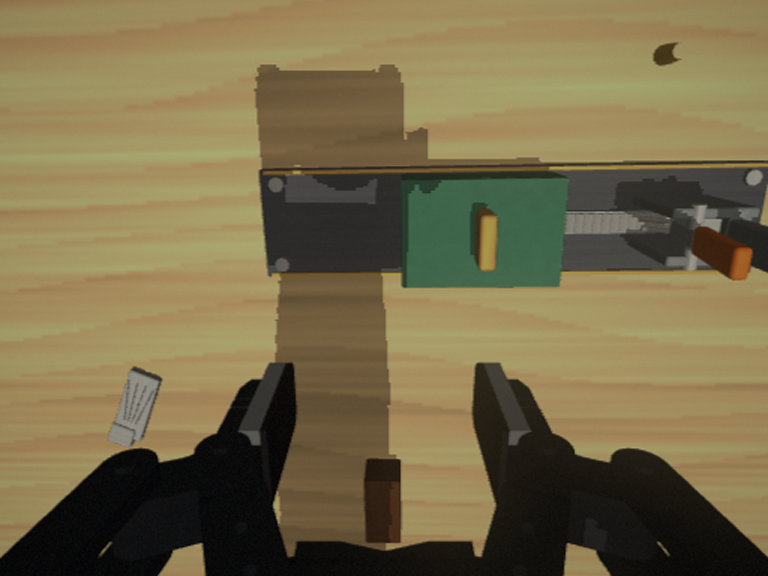

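```bash
python3 - <<'E'
from h import *
w=load('wrist25'); a=lambda u,v,z:at(w,u/1.5,v/1.5,z).round(4)
print(a(480,269,.09),a(496,269,.09))
print(ctrl.get_state()['contact_force'])
ctrl.sign_off()
E
```

```text
[0.6098 0.0427 0.09  ] [0.6097 0.0316 0.09  ]
[0.60825164 0.5999901  0.02576797]
the job is handed in; nothing more can be done
```

The job is handed in. The blank is made up in the clamp, and every check I made on it agreed; `sign_off` gives no verdict.

- **Row:** Two slices were out, brass and the smaller dark wood one. Both lie flat on the bed in one centred row against the fixed jaw. The look just before shutting the cover showed them touching and square across the bar.
- **Grip:** I squeezed the trigger 12 times. The last squeeze stopped short, as it should on a tight row. The picture shows the yellow pad pushed in essentially its full 6 mm, with the trigger released.
- **Cover:** I drew it by the tab until it met its stop, about 117 mm of its 118 mm travel. In the last picture the tab sits 118.5 mm from where it started, so it is shut within measuring error.
- **Bystanders:** I did not touch the wrench head, ferrule or sole plate, and all three looked unmoved whenever they came into view. I did not measure their positions again at the end.
- **At hand-in:** The arm was clear of everything, about 43 s into the run.

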